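Comb the bar blanks into their tray and shut the lid

ROBOT

A 6-joint arm with a two-finger parallel gripper is mounted at the origin on a cart in front of the work surface, level with it; the furniture and walls round the work are solid. World frame = base frame: x ahead of the robot, y to its left, z up, the work surface at z = 0. Lengths are in m, angles in rad, forces in N, time in s.
With the tool pointing down it reaches from about 0.25 to 0.775 m from the base axis. Payload 4 kg.
Tool frame: the origin (TCP) lies midway between the tips of the shut fingers; the grasp point (between the pads) lies 19 mm behind it; z points along the fingers, y is the direction in which the jaws open and shut (so a half turn about z gives the same grasp; the last joint's range is limited). The gripper opens to 94 mm and grips with 3 to 60 N. Pads are 16 mm wide; open, the fingers measure 119 mm over their backs; the gripper's body (75 mm by 177 mm) begins 78 mm behind the grasp point.
Start: joints at [-1.382, 0.087, 1.371, -0, 1.684, -0.103], TCP at [0.158, -0.527, 0.206] pointing down, gripper open.
Joint ranges: [-3.1, 3.1], [-0.76, 2.03], [0.27, 2.55], [-1.08, 4.22], [0.17, 2.65], [-2.57, 2.57]. Speed limits (rad/s): [2.79, 2.79, 3.14, 3.14, 3.14, 3.14].

INTERFACE

Orientations are given as [roll, pitch, yaw] about the fixed x, y, z axes, in that order (R = Rz(yaw) Ry(pitch) Rx(roll)).
In Python, from bench import robot gives the robot as it stands.
- The arm moves only by the tool drive_tool, never from a script. Its argument "series" is a list that holds one entry, the list of rows, each a list of 7 numbers: the turn, a rotation vector about the tool's x, y, z in rad, then the shift along the tool's x, y, z in cm, then the opening in per cent of the stroke, from 0 (shut) to 100 (fully open). In form: [[[rx, ry, rz, tx, ty, tz, fingers], ...]]. A call has 1 to 20 rows; each row is the pose to reach, as a shift and turn from the pose measured when the call began, along the tool's axes at that moment; what a row does not reach only later rows make up. A row lasts 1/10 s, in which the tool goes at most 50 mm and 8.59 degrees, less where a joint would pass 70% of its speed; a pose out of reach is approached as far as the arm can. A call with a gripper value outside its range is refused whole. The fingers move at their own pace and stop on an object; the grip force is fixed at half the most. Time passes only in rows, so rows that repeat a pose let the fingers close. It gives the time, the measured TCP pose, the force and the opening at its end, in the units of the state.
- robot.get_obs(): the state, without advancing time (a new reading comes with each control period).
- robot.snapshot(name): name is "scene" or "top" or "wrist"; returns a dict with "img" (384x512x3 uint8, blue, green, red), "depth" (384x512 float32, m along the optical axis (not along the pixel's ray), 0 where there is no reading), "vertical_fov" (degrees; the focal length in pixels is half the picture's height over the tangent of half this angle, whatever the lens; pixels are square), "cx", "cy" (the principal point, pixels), "rvec" (rotation vector, rad) and "tvec" (3), from world to camera coordinates, as OpenCV has them. Camera axes: x right, y down, z forward; pixel columns grow to the right and rows downward; lengths in m; the calibration is good to about 2 mm. A picture is of the moment at which its call begins.
- robot.close_job(): hands the job in, once; it reports no verdict.
The state is a dict: "time": time; "joint_positions": joint angles; "qvel": joint speeds; "joint_torque": joint torques, N m; "tool_pos": TCP position; "ee_rot": TCP orientation; "wrist_force": force on the tool from outside, world axes, zero at the start; "wrist_torque": the same for the moment, N m; "width": finger opening in m.
Only numpy, scipy, OpenCV 4.12 (cv2) and the standard library are available. Lean on these libraries where they do the work, as an engineer would, in place of code of your own. Each camera call takes 0.05 s, during which the arm holds its last target.

TASK

Take the rake out of its stand and, reaching in under the raised lid, comb the four loose bars in the tray towards you until each lies down in a groove of its own; move the bars with the rake only, not with the fingers. Then put the rake back upright in the slot of its stand and shut the lid of the tray fully. Leave the hammer, tin, oil can and chisel where they are.

Things in the scene. Friction and masses are not known exactly. Their poses are not given: they have to be found in the camera images.
- blank_tray: wooden tray fixed to the bench, 208 mm long (its x, away from the robot), 142 mm wide (y); origin under its centre. Inside 192 x 126 mm, walls 8 mm; side and back walls 42 mm high, front wall 34 mm. From x = 5 to 96 mm a level loading floor at z = 19 mm; nearer the robot, grooves. The bars start askew on floor and ridges, leaving the strip x = 70 to 96 mm by the back wall free
- groove_near (a point): middle of the floor of the groove nearest the robot, at x = -86.5, z = 4 mm of the tray, axes as the tray's. Four U-shaped grooves run across the tray (along y), 27 mm apart, at tray x = -86.5, -59.5, -32.5, -5.5 mm; 21 mm wide, 126 mm long; rounded 6 mm ridges between them, crests at tray z = 19 mm. Each takes one bar, which then stands 1 mm above the crests
- blank_1: lightly oiled cut length of bright 16 mm round steel bar, 120 mm long, about 0.16 kg; origin at its middle on its axis, y axis along the bar. The four are alike. Lying loose on the ridges or the loading floor its origin is 27 mm above the tray's origin; down in a groove, 12 mm
- blank_2: lightly oiled cut length of bright 16 mm round steel bar, 120 mm long, about 0.16 kg; origin at its middle on its axis, y axis along the bar. The four are alike. Lying loose on the ridges or the loading floor its origin is 27 mm above the tray's origin; down in a groove, 12 mm
- blank_3: lightly oiled cut length of bright 16 mm round steel bar, 120 mm long, about 0.16 kg; origin at its middle on its axis, y axis along the bar. The four are alike. Lying loose on the ridges or the loading floor its origin is 27 mm above the tray's origin; down in a groove, 12 mm
- blank_4: lightly oiled cut length of bright 16 mm round steel bar, 120 mm long, about 0.16 kg; origin at its middle on its axis, y axis along the bar. The four are alike. Lying loose on the ridges or the loading floor its origin is 27 mm above the tray's origin; down in a groove, 12 mm
- lid (a joint): steel lid hinged on the tray's back wall, in rad: 0 shut, grows as its front edge rises; starts at 1.3 to 1.42, stops at 1.45, so it leans over the far half of the tray, where only a tool tilted back towards the robot can reach. The stiff hinge holds it where it is left; 1 to 6 N at the front edge close it. Two 18 mm battens under it end 5 mm above the crests: it shuts only over seated bars
- lid_edge (a point): middle of the lid's front edge at its outer face, 212 mm from the hinge line, moving with the lid; z axis square to the lid, out of its outer (upper) face, x axis along the lid to the hinge. The lid is 142 mm wide and 5 mm thick; a wire handle 60 mm long (along y) stands 20 mm out of the outer face, 47 mm from the edge
- lid_hinge (a point): middle of the lid's hinge line, at x = 104, z = 42.5 mm of the tray
- rake: hand rake, 172 mm long, 0.3 kg, upright in its stand; origin at the tine tips, mid-row, z up the handle, y along the row. Five round-ended tines 7 mm thick, 38 mm long, at y = 0, 22, 44 mm either way; head bar 112 (y) x 22 (x) x 12 mm at z = 38 to 50 mm; wooden handle 24 mm thick (x), 32 mm wide (y), z = 77 to 167 mm. Best gripped across the 24 mm at z = 140 mm, from above along the handle
- rake_stand: hardwood block 64 x 120 x 46 mm (x, y, z), fixed to the bench, origin under its centre; a slot along its y, 18 mm wide, 102 mm long, 40 mm deep, opens upward. The rake's tines hang in the slot and its head bar rests on the block; its origin is then 8 mm above the stand's and their axes agree (either way round will do)
- ball_peen: hammer, 85 x 264 x 29 mm, lying on the bench near its front edge; bystander, origin under its centre
- scriber_tin: yellowish tin of scribers, 69 mm across, 128 mm high; bystander, origin under its centre
- oil_can: oil can, 68 x 85 mm, 176 mm high to the spout; bystander, origin under its centre
- cold_chisel: cold chisel, 20 x 160 x 17 mm, lying on the bench; bystander, origin under its centre

How it is judged:
On the way, in this order (a step that is already met when the one before it is completed fails the run):
1. the rake is lifted clear of its stand (z of rake in the frame of rake_stand above 0.05 m), for 0.2 s.
2. all four bars lie down in grooves, parallel to them, with the lid still open (z of blank_1 in the frame of blank_tray between 0.006 and 0.0155 m and angle between the y axis of each of blank_1, blank_2, blank_3, blank_4 and the y axis of blank_tray, either way round below 0.06 rad and horizontal distance between each of blank_1, blank_2, blank_3, blank_4 and blank_tray below 0.1 m and z of blank_2 in the frame of blank_tray between 0.006 and 0.0155 m and z of blank_3 in the frame of blank_tray between 0.006 and 0.0155 m and z of blank_4 in the frame of blank_tray between 0.006 and 0.0155 m and value of joint lid above 0.5 rad), for 0.2 s.
3. the rake stands in its stand again and the robot has let go of it, the bars still in their grooves (horizontal distance between rake and rake_stand below 0.02 m and z of rake in the frame of rake_stand below 0.014 m and angle between rake's own z axis and vertical below 0.25 rad and z of blank_1 in the frame of blank_tray between 0.006 and 0.0155 m and angle between the y axis of each of blank_1, blank_2, blank_3, blank_4 and the y axis of blank_tray, either way round below 0.06 rad and horizontal distance between each of blank_1, blank_2, blank_3, blank_4 and blank_tray below 0.1 m and z of blank_2 in the frame of blank_tray between 0.006 and 0.0155 m and z of blank_3 in the frame of blank_tray between 0.006 and 0.0155 m and z of blank_4 in the frame of blank_tray between 0.006 and 0.0155 m and contact force between the fingers and rake below 0.1 N), for 0.2 s.
At the end, for the whole second after the job is handed in: Lid shut (under 0.06 rad); each bar down in a groove (centre no more than 15.5 mm above the tray's underside, within 0.06 rad of the groove); rake upright (within 0.25 rad) in its stand, within 20 mm of its middle and 6 mm of its seated height; all released and at rest (value of joint lid below 0.06 rad and z of blank_1 in the frame of blank_tray between 0.006 and 0.0155 m and angle between the y axis of each of blank_1, blank_2, blank_3, blank_4 and the y axis of blank_tray, either way round below 0.06 rad and horizontal distance between each of blank_1, blank_2, blank_3, blank_4 and blank_tray below 0.1 m and z of blank_2 in the frame of blank_tray between 0.006 and 0.0155 m and z of blank_3 in the frame of blank_tray between 0.006 and 0.0155 m and z of blank_4 in the frame of blank_tray between 0.006 and 0.0155 m and horizontal distance between rake and rake_stand below 0.02 m and z of rake in the frame of rake_stand below 0.014 m and angle between rake's own z axis and vertical below 0.25 rad and linear speed of each of rake, blank_1, blank_2, blank_3, blank_4 below 0.02 m/s); the robot touches nothing.
It fails at once if a bystander (hammer, tin, oil can, chisel) is moved more than 30 mm (distance of any of ball_peen, scriber_tin, oil_can, cold_chisel from where it was at the start of the episode above 0.03 m).
It fails at once if the fingers touch a bar (contact force between the fingers and blank_1 above 0.5 N or contact force between the fingers and blank_2 above 0.5 N or contact force between the fingers and blank_3 above 0.5 N or contact force between the fingers and blank_4 above 0.5 N).
It also fails if it takes over 67 s, if anything falls off the work surface, if the arm or the gripper's body presses on something with over 40 N, if the wrist force passes 120 N, or if a joint passes its speed limit or range.

## Working session

There is one attempt and no reset: what is moved stays moved. The work goes in short steps, Python scripts to look and compute and a tool call to move; the robot and the scene stay as the last step left them, time stands still between calls to the robot, and variables do not carry over. Pictures are saved under pics/ and viewed, and the job is handed in when it is done.

Besides the shell and the picture viewer there is one more tool, called after "Call:" as name(argument=value, ...), one argument or row to a line, values as JSON. drive_tool: Moves the arm, as the interface text tells. Its arguments: {"type":"object","properties":{"series":{"type":"array","items":{"type":"array","items":{"type":"array","items":{"type":"number"}}}}},"required":["series"]}

```bash
ls -la; mkdir -p pics; cat > h.py <<'E'
import numpy as np, cv2
from bench import robot
def snap(n,fn=None):
    s=robot.snapshot(n)
    if fn: cv2.imwrite('pics/'+fn+'.png',s['img'])
    return s
def cam(s):
    R,_=cv2.Rodrigues(np.array(s['rvec'],float)); t=np.array(s['tvec'],float).reshape(3)
    h=s['img'].shape[0]; f=h/2/np.tan(np.radians(s['vertical_fov'])/2)
    return R,t,f,s['cx'],s['cy']
def cloud(s):
    R,t,f,cx,cy=cam(s); d=s['depth']; v,u=np.indices(d.shape)
    P=np.stack([(u-cx)/f*d,(v-cy)/f*d,d],-1)
    W=(P-t)@R; W[d<=0]=np.nan
    return W
def proj(s,p):
    R,t,f,cx,cy=cam(s); c=np.atleast_2d(p)@R.T+t
    return np.c_[c[:,0]/c[:,2]*f+cx,c[:,1]/c[:,2]*f+cy]
def st():
    o=robot.get_obs(); 
    for k in ('time','joint_positions','tool_pos','ee_rot','wrist_force','width'): print(k,np.round(o[k],4))
    return o
E
python3 - <<'E'
from h import *
st()
for n in('scene','top','wrist'):
    s=snap(n,n+'0'); R,t,f,cx,cy=cam(s); print(n,-R.T@t,R[2],f,cx,cy)
    np.savez('pics/'+n+'0.npz',**s)
E
```

```text
total 12
drwxr-xr-x  3 agent agent 4096 Dec  7 06:25 .
drwxr-xr-x 23 root  root  4096 Dec  7 06:25 ..
drwxr-xr-x  2 agent agent 4096 Dec  7 06:25 pics
time 0.0
joint_positions [-1.3821  0.0879  1.3722 -0.      1.6836 -0.1031]
tool_pos [ 0.1581 -0.5262  0.2043]
ee_rot [-3.1395e+00 -2.0000e-04  2.9180e-01]
wrist_force [-0.4726  0.0674 -1.0944]
width 0.0937
scene [ 0.66788503 -0.68769193  0.9453464 ] [-0.11224623  0.65763865 -0.74492428] 395.7093534796146 255.07456700094872 188.2739092390772
top [0.32467133 0.0712605  1.4464561 ] [ 0.15261706  0.01990169 -0.98808499] 480.57812056683804 259.9641372997109 189.7538843677546
wrist [ 0.23051094 -0.50565824  0.38269146] [-0.25122976 -0.07281078 -0.96518506] 274.2535888479164 254.94443762513535 189.68425111648642
```

View pics/scene0.png

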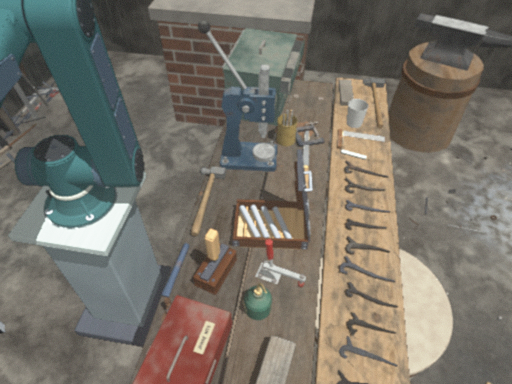

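View pics/top0.png

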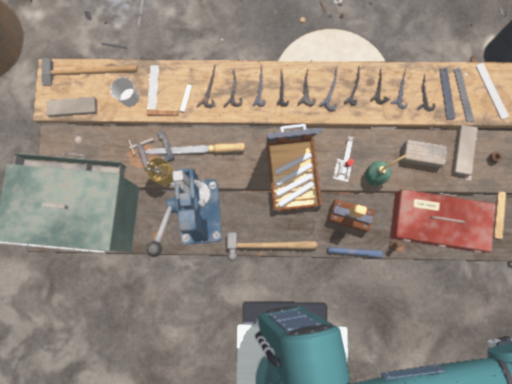

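View pics/wrist0.png

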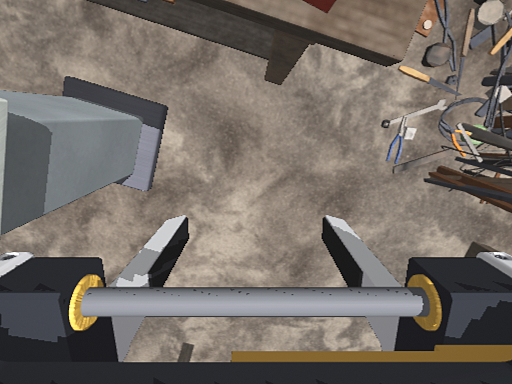

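The scene and top pictures show the tray (top ≈ 293,172) with four askew bars under a near-vertical lid, and the stand with the rake (350,215). The hammer (275,245) and chisel (355,252) lie in front. Next I'll zoom in and fit the poses.

```bash
python3 - <<'E'
from h import *
s=dict(np.load('pics/top0.npz')); W=cloud(s)
c=cv2.resize(s['img'][120:260,220:400],None,fx=4.4,fy=4.2,interpolation=cv2.INTER_CUBIC)
cv2.imwrite('pics/topz.png',cv2.resize(s['img'][120:260,220:400],None,fx=4.2,fy=4.2,interpolation=cv2.INTER_CUBIC))
s2=dict(np.load('pics/scene0.npz'));W2=cloud(s2)
cv2.imwrite('pics/scz.png',cv2.resize(s2['img'][160:300,180:330],None,fx=4.2,fy=4.2,interpolation=cv2.INTER_CUBIC))
for (u,v) in [(293,172),(350,215),(270,210),(317,207),(268,140),(316,137),(333,200),(372,208),(330,222),(368,233)]: print(u,v,W[v,u].round(3))
# stand top points 
m=(W[...,2]>0.035)&(W[...,2]<0.055); v,u=np.nonzero(m)
k=(u>320)&(u<380)&(v>190)&(v<240); P=W[v[k],u[k]]; print(len(P),cv2.minAreaRect(P[:,:2].astype(np.float32)),np.median(P[:,2]))
m=(W[...,2]>0.14); v,u=np.nonzero(m); k=(u>320)&(u<390)&(v>190)&(v<240); P=W[v[k],u[k]]; print(len(P),cv2.minAreaRect(P[:,:2].astype(np.float32)),np.median(P[:,2]))
E
```

```text
293 172 [0.598 0.002 0.036]
350 215 [ 0.465 -0.155  0.103]
270 210 [ 0.487  0.069 -0.002]
317 207 [ 0.498 -0.073  0.002]
268 140 [0.682 0.078 0.085]
316 137 [ 0.715 -0.07   0.004]
333 200 [ 0.52  -0.121 -0.   ]
372 208 [ 0.498 -0.239 -0.001]
330 222 [ 0.453 -0.112  0.001]
368 233 [ 0.422 -0.224  0.004]
552 ((0.4766969680786133, -0.15258465707302094), (0.1533016711473465, 0.06450867652893066), 73.93844604492188) 0.04651577535367878
129 ((0.47117266058921814, -0.16710473597049713), (0.03222142904996872, 0.024666650220751762), 83.41100311279297) 0.17712706022383284
```

View pics/topz.png

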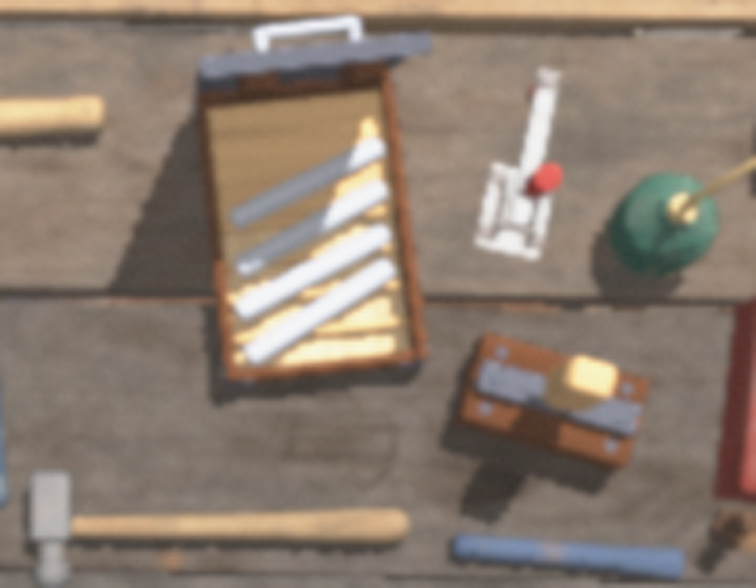

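View pics/scz.png

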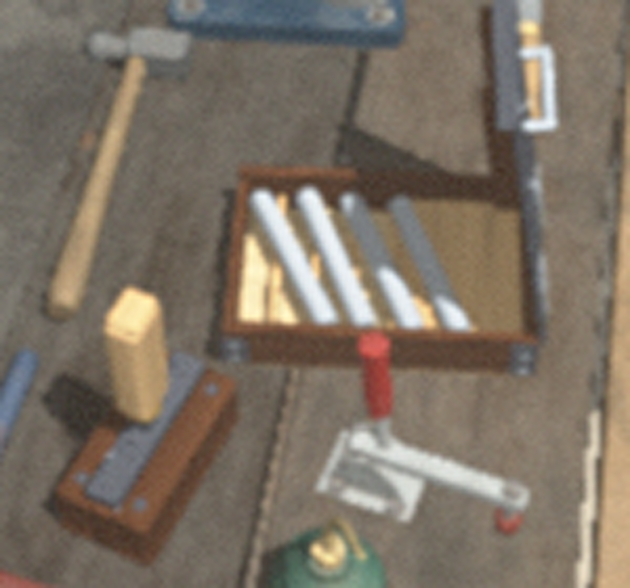

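```bash
cat >> h.py <<'E'
from scipy.spatial.transform import Rotation as Ro
from scipy.optimize import least_squares
def T(p,R): M=np.eye(4); M[:3,:3]=R; M[:3,3]=p; return M
def rpy(r,p,y): return Ro.from_euler('xyz',[r,p,y]).as_matrix()
def cur():
    o=robot.get_obs(); return T(o['tool_pos'],rpy(*o['ee_rot']))
def rel(M,C=None):
    C=cur() if C is None else C
    D=np.linalg.inv(C)@M
    return np.r_[Ro.from_matrix(D[:3,:3]).as_rotvec(),D[:3,3]*100].round(3)
def tray(p): # x,y,yaw
    c,s=np.cos(p[2]),np.sin(p[2]); return T([p[0],p[1],0],np.array([[c,-s,0],[s,c,0],[0,0,1]]))
def tool(x,y,z,yaw,tilt=0): # tool y horizontal fwd direction at angle yaw, tilt back
    f=np.array([np.cos(yaw),np.sin(yaw),0]); u=np.array([0,0,1.]); X=np.cross(u,f)
    Z=-u*np.cos(tilt)+f*np.sin(tilt); Y=np.cross(Z,X)
    return T([x,y,z],np.c_[X,Y,Z])
E
python3 - <<'E'
from h import *
print(rel(tool(.47,-.167,.30,-.28)))
for n in('top','scene'):
    s=dict(np.load(f'pics/{n}0.npz')); W=cloud(s)
    m=(W[...,0]>.46)&(W[...,0]<.75)&(abs(W[...,1])<.1)&(W[...,2]>0.03)&(W[...,2]<.05)
    P=W[m]; print(n,len(P),cv2.minAreaRect(P[:,:2].astype(np.float32)))
    # wall rim height image in xy grid
    g=np.zeros((300,200,3),np.uint8)
    m=(W[...,0]>.46)&(W[...,0]<.76)&(abs(W[...,1])<.1)
    for q,c in zip(W[m],s['img'][m]):
        i,j=int((.76-q[0])*1000),int((.1-q[1])*1000)
        if 0<=i<300 and 0<=j<200: cv2.circle(g,(j,i),1,tuple(int(a) for a in c),-1)
    cv2.imwrite(f'pics/ortho_{n}.png',cv2.resize(g,None,fx=2,fy=2))
    # nearby tall things
    for lo in (0.1,0.2,.3):
        m=(W[...,2]>lo)&(W[...,0]>.3)&(W[...,0]<.9)&(abs(W[...,1])<.5); P=W[m]
        h,_,_=np.histogram2d(P[:,0],P[:,1],bins=[np.arange(.3,.91,.1),np.arange(-.5,.51,.1)]); print(lo); print(h.astype(int))
E
```

```text
[-1.0000e-03 -1.0000e-03 -9.9900e-01  4.0206e+01 -2.5458e+01 -9.4910e+00]
top 1294 ((0.5944919586181641, 0.0020617246627807617), (0.21018731594085693, 0.14289413392543793), 7.24729585647583)
0.1
[[  0   0   0   0   0   0   0  36 242 362]
 [ 22   5   0 169   0   0   0 975 302 810]
 [  0   0  11   1   0   0   0 555  64 616]
 [  0   0  41  51 226 318   0   0   0  10]
 [  0   0   0   0   0   0   0   0   0   1]
 [  0   0   0   0   0   0   0   0   0  22]]
0.2
[[  0   0   0   0   0   0   0  36 242 179]
 [  0   0   0   0   0   0   0 846 302 419]
 [  0   0   0   0   0   0   0 528  51 284]
 [  0   0   0   0 190 263   0   0   0   0]
 [  0   0   0   0   0   0   0   0   0   0]
 [  0   0   0   0   0   0   0   0   0   0]]
0.3
[[  0   0   0   0   0   0   0  32 242   0]
 [  0   0   0   0   0   0   0   0  69   0]
 [  0   0   0   0   0   0   0 189   0   0]
 [  0   0   0   0   0   0   0   0   0   0]
 [  0   0   0   0   0   0   0   0   0   0]
 [  0   0   0   0   0   0   0   0   0   0]]
scene 1443 ((0.5993338823318481, 0.0012832880020141602), (0.21436327695846558, 0.1474967896938324), 7.2589545249938965)
0.1
[[   0    0    0    0    0    0    0   66  179  222]
 [  34    5    0  337    0    0    0 1220  182  368]
 [   0    0    4    0    0    0    0 1040   58  432]
 [   0    0   38  119  420  273    0    0    5   11]
 [   0    0    0    0    5    0    0    0    0    2]
 [   0    0    0    0    0    0    0    0    0   14]]
0.2
[[  0   0   0   0   0   0   0  66 179  53]
 [  0   0   0   0   0   0   0 815 182 159]
 [  0   0   0   0   0   0   0 802  42 109]
 [  0   0   0   0 256 228   0   0   0   0]
 [  0   0   0   0   0   0   0   0   0   0]
 [  0   0   0   0   0   0   0   0   0   0]]
0.3
[[  0   0   0   0   0   0   0  66 179   0]
 [  0   0   0   0   0   0   0   0  95   0]
 [  0   0   0   0   0   0   0 210   0   0]
 [  0   0   0   0   0   0   0   0   0   0]
 [  0   0   0   0   0   0   0   0   0   0]
 [  0   0   0   0   0   0   0   0   0   0]]
```

Call:
drive_tool(
  series=[
    [[0,0,0,0,0,-8,100],[0,0,-0.1,4,-2.5,-9.5,100],[0,0,-0.2,8,-5,-9.5,100],[0,0,-0.3,12,-7.5,-9.5,100],[0,0,-0.4,16,-10,-9.5,100],[0,0,-0.5,20,-12.5,-9.5,100],[0,0,-0.6,24,-15,-9.5,100],[0,0,-0.7,28,-17.5,-9.5,100],[0,0,-0.8,32,-20,-9.5,100],[0,0,-0.9,36,-22.5,-9.5,100],[0,0,-1.0,40.2,-25.4,-9.5,100],[0,0,-1.0,40.2,-25.4,-9.5,100],[0,0,-1.0,40.2,-25.4,-9.5,100]],
  ],
)

```text
time: 1.45
tool_pos: [0.4704, -0.1666, 0.2995]
ee_rot: [-3.139, -0.001, 1.294]
wrist_force: [-0.8, -0.3, -0.0]
width: 0.094
```

```bash
python3 - <<'E'
from h import *
st(); s=snap('wrist','wrist1'); np.savez('pics/wrist1.npz',**s); W=cloud(s)
m=(W[...,2]>0.13)&(W[...,2]<.2)&(abs(W[...,0]-.47)<.05)&(abs(W[...,1]+.167)<.05)
P=W[m]; print(len(P),cv2.minAreaRect(P[P[:,2]>.168][:,:2].astype(np.float32)),np.percentile(P[:,2],[50,95]))
m=(W[...,2]>0.04)&(W[...,2]<.05)&(abs(W[...,0]-.47)<.1)&(abs(W[...,1]+.167)<.1)
P=W[m]; print(len(P),cv2.minAreaRect(P[:,:2].astype(np.float32)))
E
```

```text
time 1.45
joint_positions [-4.5470e-01 -2.4400e-02  1.3008e+00  9.0000e-04  1.8675e+00 -1.7760e-01]
tool_pos [ 0.4704 -0.1666  0.2995]
ee_rot [-3.1395e+00 -1.2000e-03  1.2940e+00]
wrist_force [-0.8232 -0.2984 -0.0202]
width 0.094
615 ((0.4729588031768799, -0.17007692158222198), (0.030830703675746918, 0.022181736305356026), 74.71934509277344) [0.17790954 0.17978647]
1968 ((0.49830949306488037, -0.16683954000473022), (0.14263468980789185, 0.19868279993534088), 0.2247220277786255)
```

View pics/wrist1.png

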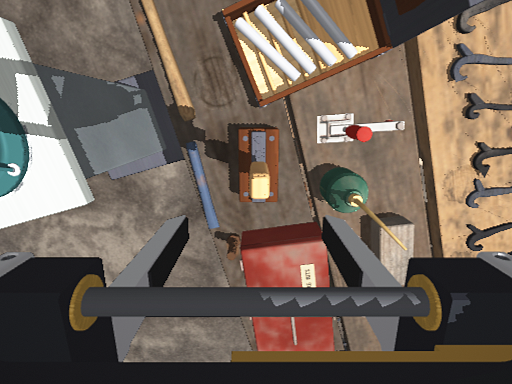

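```bash
python3 - <<'E'
from h import *
s=dict(np.load('pics/wrist1.npz')); W=cloud(s)
def show(m,n):
    P=W[m]; print(n,len(P),cv2.minAreaRect(P[:,:2].astype(np.float32)),np.median(P[:,2]))
d=np.hypot(W[...,0]-.473,W[...,1]+.165); uv=np.indices(d.shape)
box=(uv[1]>225)&(uv[1]<295)&(uv[0]>115)&(uv[0]<215)
show(box&(W[...,2]>.04)&(W[...,2]<.065),'top+bar')
show(box&(W[...,2]>.053)&(W[...,2]<.07),'bar')
show(box&(W[...,2]>.165),'handle')
def b(p,h):  # back-project pixel to plane
    R,t,f,cx,cy=cam(s); r=np.array([(p[0]-cx)/f,(p[1]-cy)/f,1])@R; c=-R.T@t; return c+r*(h-c[2])/r[2]
for p in[(240,128),(279,128),(279,202),(240,203)]: print(b(p,.046).round(4))
cv2.imwrite('pics/w1z.png',cv2.resize(s['img'][100:230,200:320],None,fx=5,fy=5,interpolation=cv2.INTER_CUBIC))
# tray rim
box=(uv[0]<130)&(uv[1]>210)&(uv[1]<400)
show(box&(W[...,2]>.03)&(W[...,2]<.05)&(abs(W[...,1])<.1)&(W[...,0]<.72),'tray')
for h in(0,.02): show((abs(W[...,2]-h)<.006)&(uv[0]<240),h)
E
```

```text
top+bar 2225 ((0.4728969633579254, -0.16995686292648315), (0.11851230263710022, 0.06398007273674011), 74.18833923339844) 0.0451014667826234
bar 471 ((0.4730779230594635, -0.17000429332256317), (0.11060769110918045, 0.02126394584774971), 73.93145751953125) 0.057019638495703184
handle 516 ((0.4729993939399719, -0.16996781527996063), (0.03107590228319168, 0.022180963307619095), 74.66058349609375) 0.17823084200657896
[ 0.4629 -0.1055  0.046 ]
[ 0.5205 -0.1219  0.046 ]
[ 0.4906 -0.2373  0.046 ]
[ 0.4281 -0.2214  0.046 ]
tray 5259 ((0.5950759053230286, -0.00019250810146331787), (0.2104642689228058, 0.14264072477817535), 7.154562473297119) 0.03339872176906948
0 44355 ((0.4132686257362366, -0.10146310925483704), (0.3979932367801666, 0.8244088888168335), 74.02577209472656) -0.00102083245915075
0.02 23081 ((0.49471205472946167, -0.12375631928443909), (0.38330164551734924, 0.9069399237632751), 74.18819427490234) 0.018686615886950596
```

View pics/w1z.png

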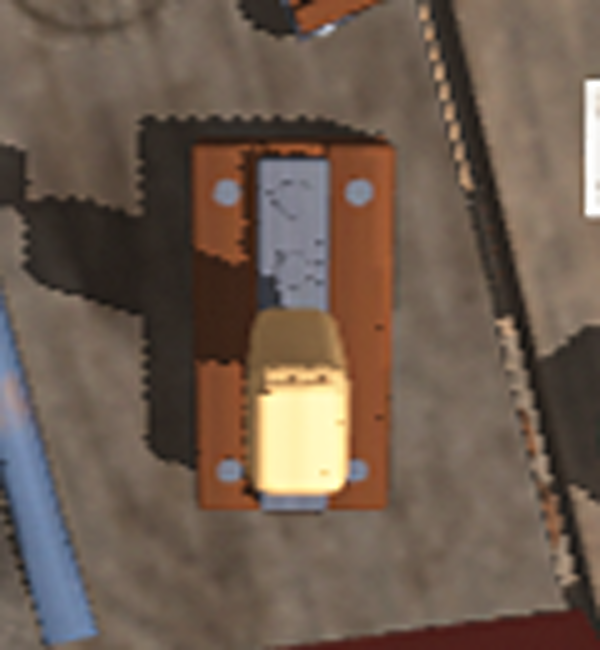

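```bash
python3 - <<'E'
from h import *
print(rel(tool(.473,-.170,.129,-.2775)))
E
```

```text
[-2.0000e-03 -1.0000e-03 -2.0000e-03 -1.5800e-01  3.9400e-01  1.7065e+01]
```

Call:
drive_tool(
  series=[
    [[-0.002,-0.001,-0.002,-0.16,0.39,4,70],[-0.002,-0.001,-0.002,-0.16,0.39,8,60],[-0.002,-0.001,-0.002,-0.16,0.39,12,60],[-0.002,-0.001,-0.002,-0.16,0.39,15,60],[-0.002,-0.001,-0.002,-0.16,0.39,17.05,60],[-0.002,-0.001,-0.002,-0.16,0.39,17.05,60],[-0.002,-0.001,-0.002,-0.16,0.39,17.05,60]],
  ],
)

```text
time: 2.2
tool_pos: [0.4724, -0.1713, 0.1297]
ee_rot: [3.141, 0.0, 1.291]
wrist_force: [0.9, -0.5, 1.2]
width: 0.0567
```

Call:
drive_tool(
  series=[
    [[0,0,0,0,0,0,30],[0,0,0,0,0,0,0],[0,0,0,0,0,0,0],[0,0,0,0,0,0,0],[0,0,0,0,0,0,0],[0,0,0,0,0,0,0]],
  ],
)

```text
time: 2.8
tool_pos: [0.4729, -0.1714, 0.1303]
ee_rot: [3.14, 0.001, 1.291]
wrist_force: [0.1, 0.1, 2.0]
width: 0.0242
```

Call:
drive_tool(
  series=[
    [[0,0,0,0,0,-2,0],[0,0,0,0,0,-5,0],[0,0,0,0,0,-9,0],[0,0,0,0,0,-13,0],[0,0,0,0,0,-13,0]],
  ],
)

```text
time: 3.3
tool_pos: [0.4748, -0.1722, 0.266]
ee_rot: [3.129, 0.002, 1.292]
wrist_force: [0.9, 0.1, -3.4]
width: 0.0238
```

```bash
python3 - <<'E'
from h import *
st()
Tr=tray([.595,0,.1248]); Ti=np.linalg.inv(Tr)
s=dict(np.load('pics/top0.npz')); W=cloud(s); L=W@Ti[:3,:3].T+Ti[:3,3]
m=(abs(L[...,1])<.07)&(L[...,2]>.1)&(L[...,0]>0)&(L[...,0]<.2)
P=L[m]; print('lid top cam',len(P),np.percentile(P,[1,50,99],axis=0).round(3))
s2=dict(np.load('pics/scene0.npz')); W2=cloud(s2); L2=W2@Ti[:3,:3].T+Ti[:3,3]
m=(abs(L2[...,1])<.07)&(L2[...,2]>.06)&(L2[...,0]>0)&(L2[...,0]<.2)
P=L2[m]
for a in np.arange(.06,.27,.03):
    q=P[(P[:,2]>a)&(P[:,2]<a+.03)]; 
    if len(q): print(a.round(2),len(q),np.percentile(q[:,0],[2,50,98]).round(3))
# bars ortho from top
g=np.zeros((220,150,3),np.uint8)
m=(abs(L[...,1])<.075)&(abs(L[...,0])<.11)&(L[...,2]<.06)
for q,c in zip(L[m],s['img'][m]):
    cv2.circle(g,(int((.075-q[1])*1000),int((.11-q[0])*1000)),1,tuple(int(a) for a in c),-1)
cv2.imwrite('pics/ortho.png',cv2.resize(g,None,fx=3,fy=2.7))
E
```

```text
time 3.3
joint_positions [-4.6010e-01 -2.6900e-02  1.3691e+00 -2.0000e-04  1.7871e+00 -1.8100e-01]
tool_pos [ 0.4748 -0.1722  0.266 ]
ee_rot [3.1295e+00 2.4000e-03 1.2916e+00]
wrist_force [ 0.8588  0.091  -3.4134]
width 0.0238
lid top cam 533 [[ 0.052 -0.066  0.107]
 [ 0.065  0.002  0.247]
 [ 0.097  0.068  0.256]]
0.06 33 [0.101 0.105 0.107]
0.09 27 [0.096 0.099 0.102]
0.12 29 [0.071 0.092 0.096]
0.15 82 [0.066 0.081 0.092]
0.18 122 [0.06  0.075 0.098]
0.21 187 [0.054 0.072 0.099]
0.24 229 [0.061 0.068 0.075]
```

View pics/ortho.png

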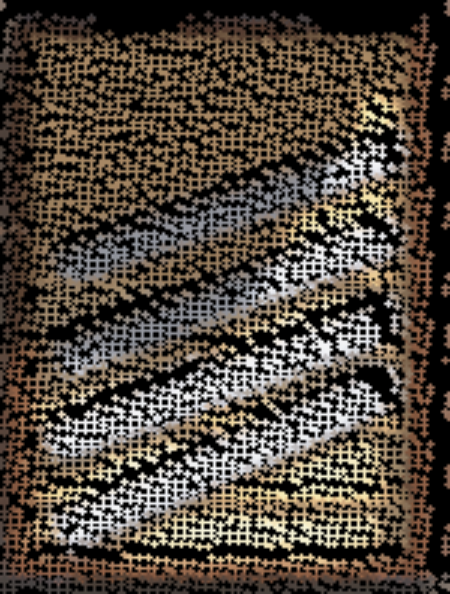

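```bash
cat >> h.py <<'E'
TR=[.595,0,.1248]
def tip(x,y,z,tilt=.7,dyaw=0,L=.1223):  # mm tray coords of rake tips
    p=tray(TR)@np.r_[np.array([x,y,z])/1000,1]
    M=tool(0,0,0,TR[2]+dyaw,tilt); M[:3,3]=p[:3]-L*M[:3,2]; return M
def where():
    C=cur(); p=C[:3,3]+.1223*C[:3,2]; print('tip tray mm',(np.linalg.inv(tray(TR))@np.r_[p,1])[:3].round(4)*1000, 'tilt',np.arcsin(C[2,1]*-1 if 0 else C[:2,2]@[np.cos(TR[2]),np.sin(TR[2])]).round(3))
E
python3 - <<'E'
from h import *
s,c=np.sin(.7),np.cos(.7)
M=tip(88-150*s,0,24+150*c); print(M[:3,3],rel(M))
E
```

```text
[ 0.50825943 -0.01088178  0.23226653] [-0.679  0.146 -0.385 16.437 -1.267  3.323]
```

Call:
drive_tool(
  series=[
    [[-0.08,0.02,-0.05,2.5,0,0,0],[-0.18,0.04,-0.1,5,0,0,0],[-0.28,0.06,-0.16,8,-0.3,0.6,0],[-0.38,0.08,-0.22,10,-0.6,1.2,0],[-0.48,0.1,-0.28,12,-0.9,2,0],[-0.58,0.125,-0.33,14,-1.1,2.7,0],[-0.679,0.146,-0.385,16.4,-1.3,3.3,0],[-0.679,0.146,-0.385,16.4,-1.3,3.3,0],[-0.679,0.146,-0.385,16.4,-1.3,3.3,0],[-0.679,0.146,-0.385,16.4,-1.3,3.3,0]],
  ],
)

```text
time: 4.3
tool_pos: [0.5086, -0.012, 0.2335]
ee_rot: [2.441, 0.001, 1.694]
wrist_force: [-0.1, -0.6, -2.7]
width: 0.0239
```

```bash
python3 - <<'E'
from h import *
st();where(); s=snap('scene','sc2'); np.savez('pics/sc2.npz',**s); s=snap('wrist','w2'); np.savez('pics/w2.npz',**s)
print(rel(tip(88,0,24)))
E
```

```text
time 4.3
joint_positions [-0.337  -0.5299  1.9773  0.3317  1.0712 -0.5265]
tool_pos [ 0.5086 -0.012   0.2335]
ee_rot [2.4413e+00 8.0000e-04 1.6943e+00]
wrist_force [-0.147  -0.56   -2.6942]
width 0.0239
tip tray mm [ -8.4  -1.3 140. ] tilt 0.7
[ 2.0000e-03  2.0000e-03 -0.0000e+00  1.5900e-01 -2.1400e-01  1.5126e+01]
```

View pics/sc2.png

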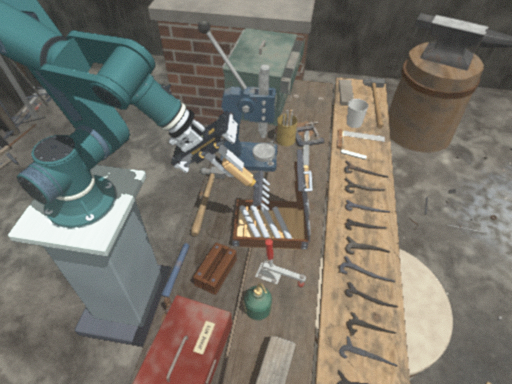

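View pics/w2.png

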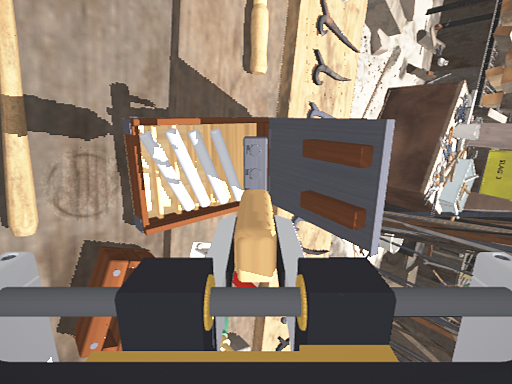

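The rake is in hand, tilted over the tray and clear of the lid. In the scene picture its tines are at about (265,190). I'll check the predicted tips against the image before going in.

```bash
python3 - <<'E'
from h import *
C=cur()
for n,f in(('scene','sc2'),('wrist','w2')):
    s=dict(np.load(f'pics/{f}.npz')); im=s['img'].copy()
    for y in (-44,-22,0,22,44):
        for a,col in((.1223,(0,0,255)),(.0843,(0,255,0))):
            p=C[:3,3]+C[:3,2]*a+C[:3,0]*y/1000
            u=proj(s,p)[0]; cv2.circle(im,tuple(int(round(v)) for v in u),1,col,-1)
    if n=='scene': z=im[130:250,180:330]
    else: z=im[100:250,120:400]
    k=4 if n=='scene' else 2.5
    cv2.imwrite(f'pics/chk_{n}.png',cv2.resize(z,None,fx=k,fy=k,interpolation=cv2.INTER_NEAREST))
E
```

```text
(no output)
```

View pics/chk_scene.png

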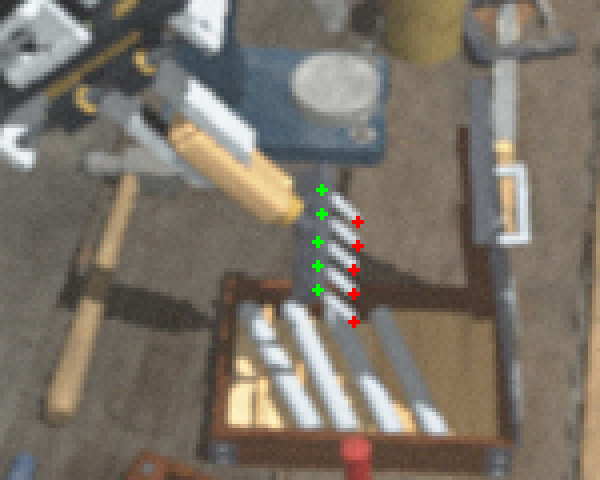

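View pics/chk_wrist.png

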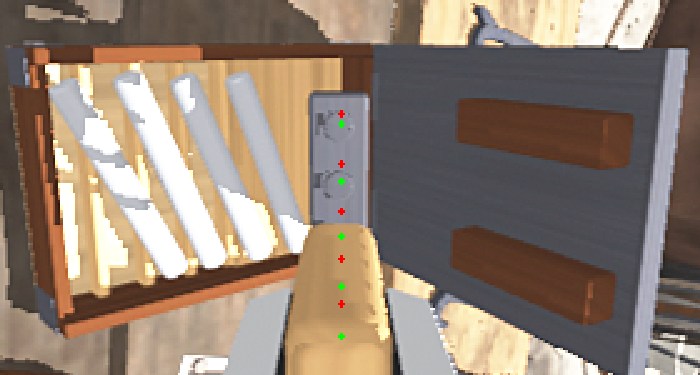

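Call:
drive_tool(
  series=[
    [[0.002,0.002,0,0.16,-0.2,3,0],[0.002,0.002,0,0.16,-0.2,6,0],[0.002,0.002,0,0.16,-0.2,9,0],[0.002,0.002,0,0.16,-0.2,11.5,0],[0.002,0.002,0,0.16,-0.2,13.5,0],[0.002,0.002,0,0.16,-0.2,15.1,0],[0.002,0.002,0,0.16,-0.2,15.1,0],[0.002,0.002,0,0.16,-0.2,15.1,0]],
  ],
)

```text
time: 5.2
tool_pos: [0.6049, 0.0007, 0.1182]
ee_rot: [2.442, -0.0, 1.695]
wrist_force: [0.0, -0.2, -2.6]
width: 0.024
```

```bash
python3 - <<'E'
from h import *
st();where(); s=snap('scene','sc3'); cv2.imwrite('pics/sc3z.png',cv2.resize(s['img'][130:270,180:340],None,fx=4,fy=4)); s=snap('wrist','w3')
for x in(60,40,20,0): print(x,rel(tip(x,0,22)))
E
```

```text
time 5.2
joint_positions [-0.2207 -0.1985  1.9869  0.3402  0.7129 -0.5299]
tool_pos [0.6049 0.0007 0.1182]
ee_rot [ 2.4423e+00 -5.0000e-04  1.6954e+00]
wrist_force [ 0.0398 -0.1839 -2.6292]
width 0.024
tip tray mm [88.6 -0.5 24.6] tilt 0.699
60 [ 2.000e-03  0.000e+00 -0.000e+00  5.100e-02 -2.443e+00 -1.555e+00]
40 [ 2.000e-03  0.000e+00 -0.000e+00  5.100e-02 -3.971e+00 -2.846e+00]
20 [ 2.000e-03  0.000e+00 -0.000e+00  5.000e-02 -5.499e+00 -4.137e+00]
0 [ 2.000e-03  0.000e+00 -0.000e+00  5.000e-02 -7.027e+00 -5.428e+00]
```

View pics/sc3z.png

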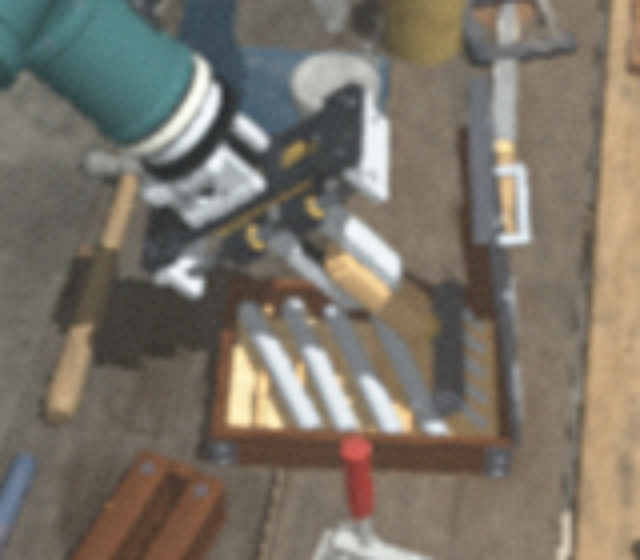

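View pics/w3.png

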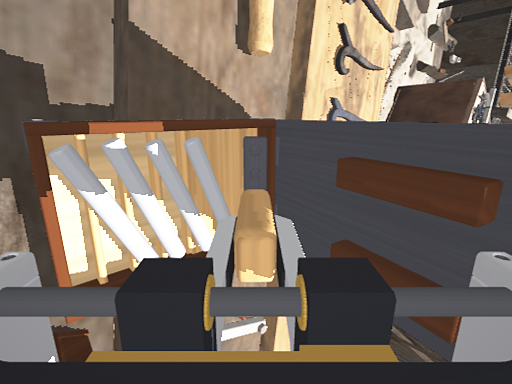

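The tines are down behind the far bar. Now I'll comb slowly.

Call:
drive_tool(
  series=[
    [[0.002,0,0,0.05,-0.3,0.25,0],[0.002,0,0,0.05,-0.84,-0.2,0],[0.002,0,0,0.05,-1.37,-0.65,0],[0.002,0,0,0.05,-1.91,-1.1,0],[0.002,0,0,0.05,-2.44,-1.56,0],[0.002,0,0,0.05,-2.98,-2.01,0],[0.002,0,0,0.05,-3.51,-2.46,0],[0.002,0,0,0.05,-4.05,-2.91,0],[0.002,0,0,0.05,-4.58,-3.36,0],[0.002,0,0,0.05,-5.12,-3.82,0],[0.002,0,0,0.05,-5.5,-4.14,0],[0.002,0,0,0.05,-5.5,-4.14,0],[0.002,0,0,0.05,-5.5,-4.14,0]],
  ],
)

```text
time: 6.6
tool_pos: [0.5382, -0.0079, 0.1182]
ee_rot: [2.437, 0.001, 1.693]
wrist_force: [4.7, 0.2, 4.4]
width: 0.0241
```

```bash
python3 - <<'E'
from h import *
st();where(); s=snap('scene','sc4'); cv2.imwrite('pics/sc4z.png',cv2.resize(s['img'][130:270,180:340],None,fx=4,fy=4)); s=snap('wrist','w4')
for x in(20,0,-20,-40): print(x,rel(tip(x,0,22)))
E
```

```text
time 6.6
joint_positions [-0.2937 -0.378   2.1205  0.383   0.7751 -0.6057]
tool_pos [ 0.5382 -0.0079  0.1182]
ee_rot [2.4366e+00 9.0000e-04 1.6935e+00]
wrist_force [4.7107 0.1857 4.4013]
width 0.0241
tip tray mm [21.9 -1.  25.1] tilt 0.705
20 [ 0.005  0.002 -0.001  0.071 -0.286  0.094]
0 [ 5.000e-03  2.000e-03 -1.000e-03  6.800e-02 -1.810e+00 -1.202e+00]
-20 [ 5.000e-03  2.000e-03 -1.000e-03  6.400e-02 -3.333e+00 -2.497e+00]
-40 [ 5.000e-03  2.000e-03 -1.000e-03  6.100e-02 -4.857e+00 -3.793e+00]
```

View pics/sc4z.png

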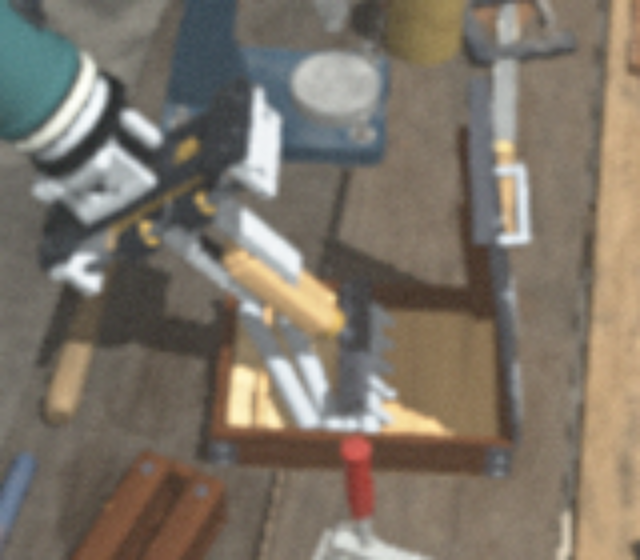

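View pics/w4.png

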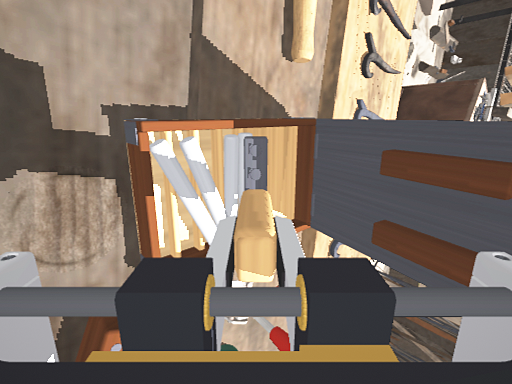

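Call:
drive_tool(
  series=[
    [[0.005,0.002,-0.001,0.07,-0.35,0.17,0],[0.005,0.002,-0.001,0.07,-0.81,-0.22,0],[0.005,0.002,-0.001,0.07,-1.26,-0.61,0],[0.005,0.002,-0.001,0.07,-1.72,-1.0,0],[0.005,0.002,-0.001,0.07,-2.18,-1.39,0],[0.005,0.002,-0.001,0.07,-2.63,-1.77,0],[0.005,0.002,-0.001,0.07,-3.09,-2.16,0],[0.005,0.002,-0.001,0.07,-3.4,-2.43,0],[0.005,0.002,-0.001,0.07,-3.4,-2.43,0],[0.005,0.002,-0.001,0.07,-3.4,-2.43,0]],
  ],
)

```text
time: 7.7
tool_pos: [0.5011, -0.0131, 0.122]
ee_rot: [2.428, 0.003, 1.694]
wrist_force: [-1.8, 0.8, 15.6]
width: 0.0262
```

```bash
python3 - <<'E'
from h import *
st();where(); s=snap('scene','sc5'); cv2.imwrite('pics/sc5z.png',cv2.resize(s['img'][130:270,180:340],None,fx=4,fy=4)); s=snap('wrist','w5');np.savez('pics/w5.npz',**s)
for x in(-20,-40,-60): print(x,rel(tip(x,0,21)))
E
```

```text
time 7.7
joint_positions [-0.3536 -0.4957  2.1878  0.4133  0.8368 -0.6594]
tool_pos [ 0.5011 -0.0131  0.122 ]
ee_rot [2.4281 0.0029 1.6937]
wrist_force [-1.7551  0.7532 15.5798]
width 0.0262
tip tray mm [-14.8  -1.8  29.5] tilt 0.714
-20 [ 0.013  0.003  0.001  0.135 -0.793  0.301]
-40 [ 1.300e-02  3.000e-03  1.000e-03  1.310e-01 -2.305e+00 -1.008e+00]
-60 [ 1.300e-02  3.000e-03  1.000e-03  1.270e-01 -3.817e+00 -2.317e+00]
```

View pics/sc5z.png

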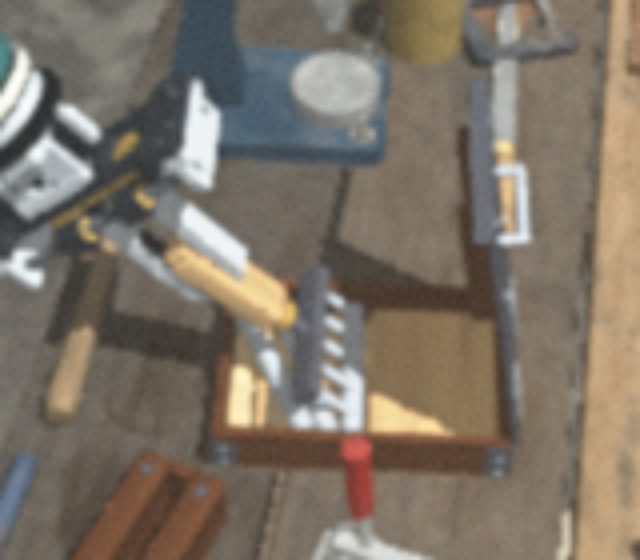

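View pics/w5.png

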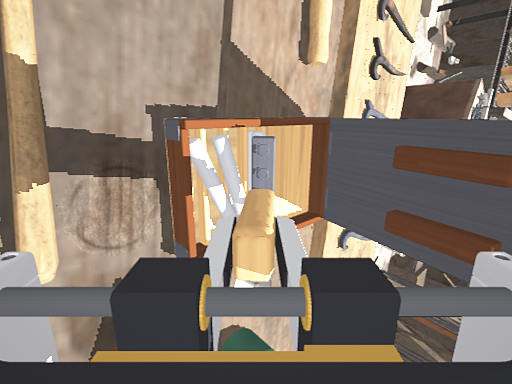

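Call:
drive_tool(
  series=[
    [[0,0,0,0,0,-2,0],[0,0,0,0,0,-5,0],[0,0,0,0,0,-9,0],[0,0,0,0,0,-13,0],[0,0,0,0,0,-13,0],[0,0,0,0,0,-13,0]],
  ],
)

```text
time: 8.4
tool_pos: [0.4259, -0.026, 0.2159]
ee_rot: [2.444, -0.004, 1.696]
wrist_force: [-0.4, -1.0, -3.9]
width: 0.024
```

```bash
python3 - <<'E'
from h import *
st();where(); C=cur()
for n in('scene','top','wrist'):
    s=snap(n); np.savez(f'pics/6{n}.npz',**s); im=s['img'].copy()
    for y in (-44,-22,0,22,44):
        for a,col in((.1223,(0,0,255)),(.0843,(0,255,0))):
            u=proj(s,C[:3,3]+C[:3,2]*a+C[:3,0]*y/1000)[0]; cv2.circle(im,tuple(int(round(v)) for v in u),0,col,-1)
    if n=='scene': z=im[130:270,180:340]
    elif n=='top': z=im[120:230,240:340]
    else: z=im[80:280,100:400]
    k={'scene':4,'wrist':2.5,'top':5}[n]
    cv2.imwrite(f'pics/6{n}.png',cv2.resize(z,None,fx=k,fy=k,interpolation=cv2.INTER_CUBIC))
E
```

```text
time 8.4
joint_positions [-0.5387 -0.7545  2.1169  0.4362  1.2301 -0.6934]
tool_pos [ 0.4259 -0.026   0.2159]
ee_rot [ 2.4443 -0.0038  1.6965]
wrist_force [-0.4113 -1.0205 -3.8612]
width 0.024
tip tray mm [-92.5  -4.3 122.1] tilt 0.697
```

View pics/6scene.png

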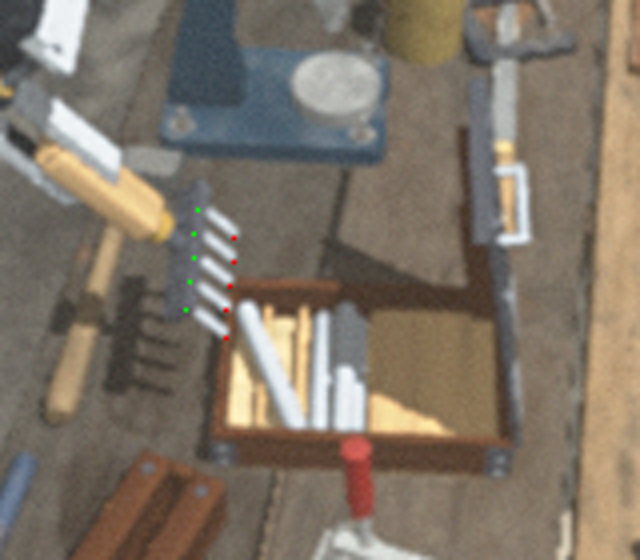

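View pics/6wrist.png

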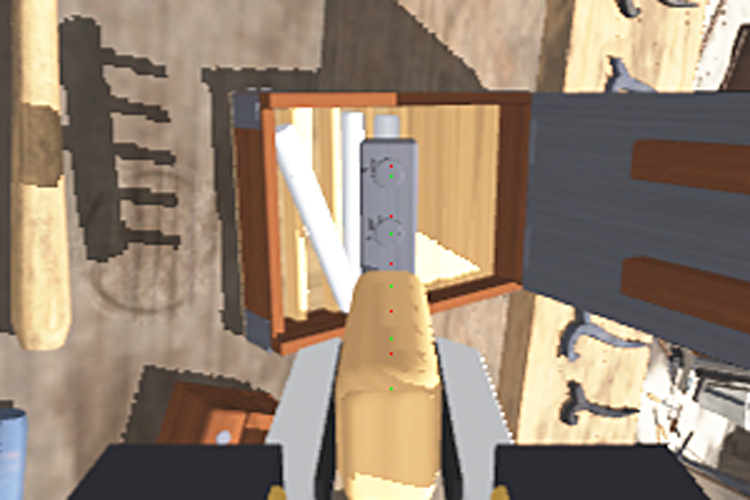

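View pics/6top.png

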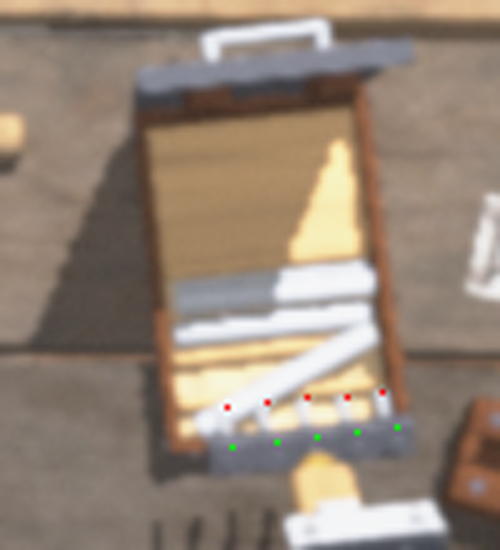

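```bash
cat >> h.py <<'E'
def prof(f=None,n='top',s=None):
    s=dict(np.load(f)) if f else (s or snap(n)); W=cloud(s); Ti=np.linalg.inv(tray(TR)); L=(W@Ti[:3,:3].T+Ti[:3,3])*1000
    return s,L
def zmap(L,ys=(-50,-30,-10,10,30,50)):
    print('x\\y',ys)
    for x in range(52,-100,-4):
        r=[]
        for y in ys:
            m=(abs(L[...,0]-x)<2)&(abs(L[...,1]-y)<6)&(L[...,2]<60)
            r.append('%3.0f'%np.percentile(L[...,2][m],80) if m.sum()>1 else ' --')
        print('%4d'%x,' '.join(r))
E
python3 - <<'E'
from h import *
for f in('top','scene'):
    s,L=prof(f'pics/6{f}.npz'); zmap(L)
E
```

```text
x\y (-50, -30, -10, 10, 30, 50)
  52  23  23  22  22  25  21
  48  24  21  23  22  20  22
  44  22  22  22  22  21  22
  40  21  24  24  20  20  22
  36  21  20  23  23  22  19
  32  21  21  22  22  21  22
  28  21  21  24  20  20  21
  24  19  24  22  23  20  21
  20  24  20  22  23  21  22
  16  21  19  22  21  21  22
  12  22  21  22  22  19  24
   8  19  17  20  21  23  19
   4  18  18  19  16  16  19
   0  19  22  17  16  19  22
  -4  21  23  24  24  21  25
  -8  35  33  34  33  33  31
 -12  36  37  35  35  37  35
 -16  34  34  37  34  36  33
 -20  33  32  31  31  33  33
 -24  21  20  19  18  21  21
 -28  23  23  23  21  24  20
 -32  20  21  22  20  21  23
 -36  17  19  21  17  21  18
 -40  33   7  15   9   8  11
 -44  37  25  21  22  20  19
 -48  36  35  19  19  16  22
 -52  33  32   7   8   6   7
 -56  11  36  33   5   6   8
 -60   4  35  38   7   7  12
 -64   6  10  36  35   6   8
 -68   8   7  34  34  16   5
 -72  22  19  32  37  33  23
 -76  19  22  21  36  38  20
 -80   5  --   5  25  36  32
 -84   6   7   5   9  37  38
 -88   6   7  --   4  31  39
 -92  --  --  --  --   6
[... 467 characters left out ...]
  20
  -4  30  30  31  23  20  29
  -8  33  33  35  34  34  33
 -12  33  34  34  34  36  35
 -16  33  34  34  34  35  34
 -20  30  26  --  21  31  30
 -24  --  21  19  18  21  19
 -28  21  19  23  21  22  21
 -32  --  19  20  20  20  21
 -36  --   6  18  16  --   4
 -40  35  --   6  15  18   5
 -44  36  28  19  20  20  20
 -48  36  34  --  10   6   7
 -52  35  37  --   3   4   4
 -56  --  36  34  --   3   6
 -60  --  33  36  --   5   7
 -64  --  20  36  34   4   7
 -68  --  20  33  36  --  18
 -72  --  20  19  36  32  20
 -76  --   4   4  35  36  --
 -80  --   6   5  28  36  34
 -84  --   6   4   5  33  35
 -88  --   4   6   3  30  34
 -92  --  24   4  24   4  31
 -96  35  35  34  34  36  34
```

```bash
python3 - <<'E'
from h import *
C=cur()
A=tip(-30,0,110,.35); B=tip(9,0,60,.35); D=tip(9,0,22,.35)
for M in(A,B,D): print(rel(M))
E
```

```text
[ 3.490e-01 -5.000e-03 -0.000e+00  3.850e-01  8.103e+00  5.661e+00]
[ 3.4900e-01 -5.0000e-03 -0.0000e+00  3.5600e-01  7.8710e+00  1.1997e+01]
[ 3.4900e-01 -5.0000e-03 -0.0000e+00  3.4000e-01  5.4250e+00  1.4906e+01]
```

Call:
drive_tool(
  series=[
    [[0.12,0,0,0.2,3,1,0],[0.24,0,0,0.38,6,3.5,0],[0.349,-0.005,0,0.38,8.1,5.7,0],[0.349,-0.005,0,0.38,8.0,8.8,0],[0.349,-0.005,0,0.36,7.9,12,0],[0.349,-0.005,0,0.36,7.9,12,0],[0.349,-0.005,0,0.35,6.6,13.5,0],[0.349,-0.005,0,0.34,5.4,14.9,0],[0.349,-0.005,0,0.34,5.4,14.9,0],[0.349,-0.005,0,0.34,5.4,14.9,0]],
  ],
)

```text
time: 9.55
tool_pos: [0.5614, -0.0038, 0.137]
ee_rot: [2.792, -0.0, 1.696]
wrist_force: [0.3, 0.6, -3.9]
width: 0.0238
```

```bash
python3 - <<'E'
from h import *
st();where();  s=snap('scene','sc7'); cv2.imwrite('pics/sc7z.png',cv2.resize(s['img'][130:270,180:340],None,fx=4,fy=4,interpolation=cv2.INTER_CUBIC))
for x in(0,-20,-40,-60): print(x,rel(tip(x,0,22,.35)))
E
```

```text
time 9.55
joint_positions [-0.1706 -0.1192  1.753   0.1083  1.1745 -0.3205]
tool_pos [ 0.5614 -0.0038  0.137 ]
ee_rot [ 2.7923 -0.      1.6956]
wrist_force [ 0.2661  0.615  -3.8509]
width 0.0238
tip tray mm [ 8.   0.4 22.1] tilt 0.349
0 [ 0.001  0.     0.    -0.015 -0.831 -0.223]
-20 [ 1.000e-03  0.000e+00  0.000e+00 -1.500e-02 -2.709e+00 -9.100e-01]
-40 [ 1.000e-03  0.000e+00  0.000e+00 -1.500e-02 -4.588e+00 -1.597e+00]
-60 [ 1.000e-03  0.000e+00  0.000e+00 -1.500e-02 -6.466e+00 -2.284e+00]
```

View pics/sc7z.png

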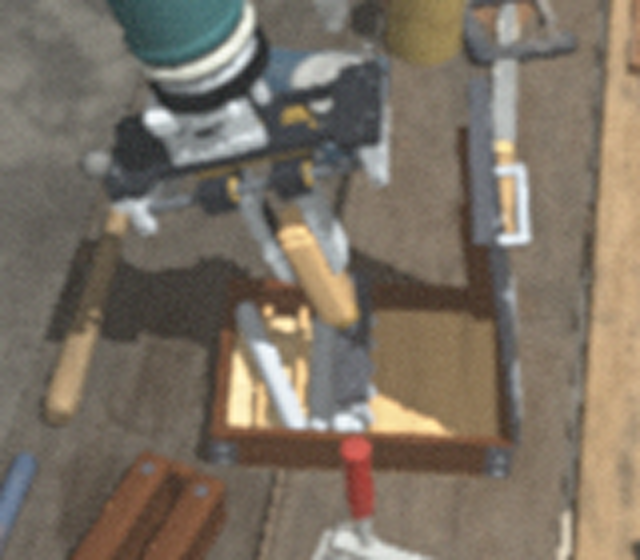

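Call:
drive_tool(
  series=[
    [[0,0,0,0,-0.47,-0.09,0],[0,0,0,0,-0.94,-0.26,0],[0,0,0,0,-1.41,-0.43,0],[0,0,0,0,-1.88,-0.6,0],[0,0,0,0,-2.35,-0.78,0],[0,0,0,0,-2.82,-0.95,0],[0,0,0,0,-3.29,-1.12,0],[0,0,0,0,-3.76,-1.29,0],[0,0,0,0,-4.23,-1.46,0],[0,0,0,0,-4.59,-1.6,0],[0,0,0,0,-4.59,-1.6,0],[0,0,0,0,-4.59,-1.6,0]],
  ],
)

```text
time: 10.8
tool_pos: [0.5135, -0.0101, 0.1368]
ee_rot: [2.791, 0.0, 1.695]
wrist_force: [-0.6, 0.1, -2.8]
width: 0.0239
```

```bash
python3 - <<'E'
from h import *
st();where();  s=snap('scene','sc8'); cv2.imwrite('pics/sc8z.png',cv2.resize(s['img'][130:270,180:340],None,fx=4,fy=4,interpolation=cv2.INTER_CUBIC))
s=snap('wrist','w8')
s,L=prof(n='scene'); zmap(L)
for x in(-40,-60,-80): print(x,rel(tip(x,0,22,.35)))
E
```

```text
time 10.8
joint_positions [-0.207  -0.2336  1.8499  0.12    1.1949 -0.3572]
tool_pos [ 0.5135 -0.0101  0.1368]
ee_rot [2.7911e+00 4.0000e-04 1.6954e+00]
wrist_force [-0.5898  0.1029 -2.818 ]
width 0.0239
tip tray mm [-40.1   0.1  21.9] tilt 0.35
x\y (-50, -30, -10, 10, 30, 50)
  52  --  19  20  18  21  20
  48  21  20  19  21  20  20
  44  --  22  22  19  19  19
  40  --  20  21  20  19  19
  36  21  20  21  21  20  20
  32  --  21  17  21  20  19
  28  22  20  19  20  21  20
  24  --  21  18  19  22  19
  20  21  20  19  20  20  19
  16  --  21  22  20  21  21
  12  --  20  20  19  21  22
   8  --  21  13  18  19  18
   4  --  15  17  18  17   9
   0  --  20  21  20  21  22
  -4  21  20  22  23  21  22
  -8  --  21  19  19  20  18
 -12  --  16  15   3   4  10
 -16  --  21  20  20  22  20
 -20  --  18  17   6  20  16
 -24  --  10  14   4   3   9
 -28  --  17  19  19  22  19
 -32  --  20  20  22  22  21
 -36  --  20  22  20  20  25
 -40  32  --  --  16  36  32
 -44  43  32  --  --  --  --
 -48  39  --  --  --  --  --
 -52  35  --  --  --  --  --
 -56  50  --  --  --  --  --
 -60  47  26  --  --  --  --
 -64  --  19  --  --  --  --
 -68  --  18  18  --  20  --
 -72  --  19  20  21  20  --
 -76  --   4   4   5   7   5
 -80  --   8   5   4   8   6
 -84  --   7   5   6   6   4
 -88  --   5   7   4   6   6
 -92  --   9   7  22   4  27
 -96  34  35  35  33  36  33
-40 [ 0.001  0.     0.    -0.014 -0.01  -0.002]
-60 [ 1.000e-03  0.000e+00  0.000e+00 -1.400e-02 -1.888e+00 -6.890e-01]
-80 [ 1.000e-03  0.000e+00  0.000e+00 -1.400e-02 -3.766e+00 -1.376e+00]
```

View pics/sc8z.png

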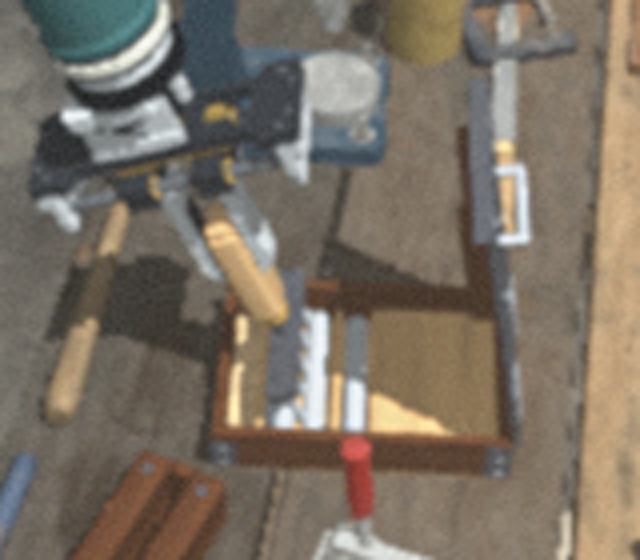

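View pics/w8.png

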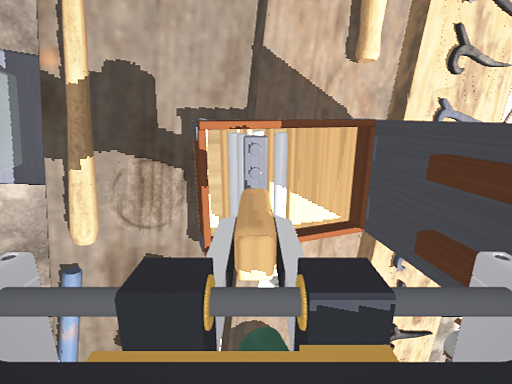

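Call:
drive_tool(
  series=[
    [[0,0,0,0,-0.47,-0.17,0],[0,0,0,0,-0.94,-0.34,0],[0,0,0,0,-1.41,-0.52,0],[0,0,0,0,-1.88,-0.69,0],[0,0,0,0,-2.35,-0.86,0],[0,0,0,0,-2.82,-1.03,0],[0,0,0,0,-3.2,-1.17,0],[0,0,0,0,-3.2,-1.17,0],[0,0,0,0,-3.2,-1.17,0]],
  ],
)

```text
time: 11.85
tool_pos: [0.48, -0.0144, 0.137]
ee_rot: [2.791, 0.001, 1.695]
wrist_force: [-0.6, 0.0, -2.4]
width: 0.0241
```

```bash
python3 - <<'E'
from h import *
st();where()
s,L=prof(n='scene'); zmap(L); cv2.imwrite('pics/sc9z.png',cv2.resize(s['img'][130:270,180:340],None,fx=4,fy=4,interpolation=cv2.INTER_CUBIC))
E
```

```text
time 11.85
joint_positions [-0.238  -0.3173  1.9127  0.1298  1.2189 -0.3873]
tool_pos [ 0.48   -0.0144  0.137 ]
ee_rot [2.7906e+00 6.0000e-04 1.6954e+00]
wrist_force [-0.5706  0.0045 -2.385 ]
width 0.0241
tip tray mm [-73.8  -0.   22.1] tilt 0.351
x\y (-50, -30, -10, 10, 30, 50)
  52  --  19  19  22  18  21
  48  21  19  20  21  21  20
  44  --  21  19  23  21  20
  40  --  21  18  19  20  21
  36  --  22  20  21  20  21
  32  --  22  20  20  21  19
  28  --  20  22  19  19  22
  24  --  20  21  22  21  21
  20  22  20  20  20  20  20
  16  24  22  19  20  20  21
  12  --  22  21  20  18  20
   8  --  19  17  20  19  21
   4  --  16  18  15  15  19
   0  22  21  21  19  21  21
  -4  --  20  20  21  21  21
  -8  --  18  18  19  21  19
 -12  --  15  16   5   5  11
 -16  --  20  19  20  21  20
 -20  --  19  18   4  18  19
 -24  --  10  15   6   5  14
 -28  20  20  18  19  19  18
 -32  --  22  21  23  22  21
 -36  --  20  21  21  20  21
 -40  --  19  17  20  18  18
 -44  --  20  18  18  22  20
 -48  --   6  10  13   7  18
 -52  --  20   5  15  16   9
 -56  --  21  21  21  19  19
 -60  19  22  22  21  21  22
 -64  --  20  22  17  21  20
 -68  --  19  19  15  21  19
 -72  --  20  19  22  19  28
 -76  38  --   5  24  40  38
 -80  --  21   4  --  --  --
 -84  22  21  --  --  --  --
 -88  --  19  --  --  --  --
 -92  57  18  --  -- -434 -434
 -96  36  -- -435 -436 -434  --
```

View pics/sc9z.png

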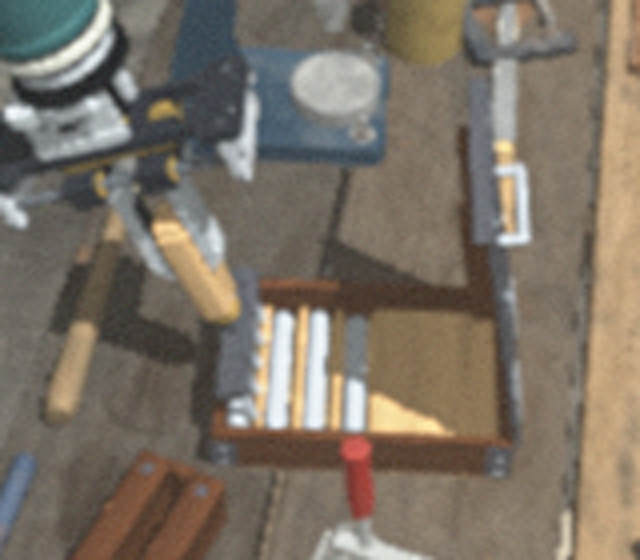

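Call:
drive_tool(
  series=[
    [[0,0,0,0,0.34,-0.94,0],[0,0,0,0,1.2,-3.3,0],[0,0,0,0,2.7,-7.5,0],[0,0,0,0,4.1,-11.3,0],[0,0,0,0,4.8,-13.1,0],[0,0,0,0,4.8,-13.1,0]],
  ],
)

```text
time: 12.5
tool_pos: [0.4823, -0.0146, 0.2825]
ee_rot: [2.781, 0.004, 1.696]
wrist_force: [-0.0, 0.5, -3.7]
width: 0.0237
```

```bash
python3 - <<'E'
from h import *
st();where()
s,L=prof(n='scene'); zmap(L); cv2.imwrite('pics/sc10z.png',cv2.resize(s['img'][130:270,180:340],None,fx=4,fy=4,interpolation=cv2.INTER_CUBIC))
s,L=prof(n='top'); zmap(L);np.savez('pics/t10.npz',**s)
E
```

```text
time 12.5
joint_positions [-0.2375 -0.3465  1.6485  0.1223  1.5001 -0.3507]
tool_pos [ 0.4823 -0.0146  0.2825]
ee_rot [2.7811 0.0038 1.6956]
wrist_force [-0.0163  0.4834 -3.6696]
width 0.0237
tip tray mm [-70.5  -0.9 168. ] tilt 0.36
x\y (-50, -30, -10, 10, 30, 50)
  52  --  20  20  19  22  19
  48  18  21  21  20  19  20
  44  --  20  21  21  20  18
  40  --  20  22  22  22  20
  36  21  21  21  22  20  21
  32  --  21  20  19  19  21
  28  --  18  21  19  20  23
  24  --  21  22  20  21  20
  20  21  19  21  21  21  21
  16  --  19  19  22  21  21
  12  --  21  20  19  20  21
   8  --  19  19  19  19  20
   4  --  16  17  16  19  19
   0  19  21  20  19  21  20
  -4  --  20  21  22  21  21
  -8  --  19  19  21  20  20
 -12  --  17  16  --   7  12
 -16  --  20  20  19  22  20
 -20  --  18  16   4  19  18
 -24  --   9  15   6   7   9
 -28  --  20  19  20  18  19
 -32  --  21  22  21  20  22
 -36  --  21  20  20  21  21
 -40  --  18  15  18  18  16
 -44  --  21  21  20  20  19
 -48  --   4   7  15   4  11
 -52  --  19   4  15  16   6
 -56  --  19  21  23  20  20
 -60  18  20  18  22  
[... 701 characters left out ...]
  17
  -4  21  22  --  24  23  23
  -8  --  --  --  18  23  21
 -12  --  --  --  18  21  20
 -16  --  --  --  16  --  16
 -20  --  --  --  20  22  20
 -24  --  --  --  10   7  19
 -28  --  --  --  18  17  15
 -32  --  --  --  21  22  22
 -36  --  --  --  19  21  21
 -40  --  --  --  24  22  21
 -44  --  --  --  20  19  20
 -48  --  --  --  24  21  18
 -52  --  --  --  --  --  --
 -56  --  --  --  --  --  17
 -60  --  --  --  --  --  18
 -64  --  --  --  --  --  --
 -68  --  --  --  --  --  --
 -72  --  --  --  --  --  19
 -76  --  --  --   9  12   8
 -80  --  --  --  --  15  11
 -84  --  --  --  16  20  21
 -88  --  --  --  19  21  20
 -92  --  --  --  19  24  19
 -96  --  --  --  --  33  40
```

View pics/sc10z.png

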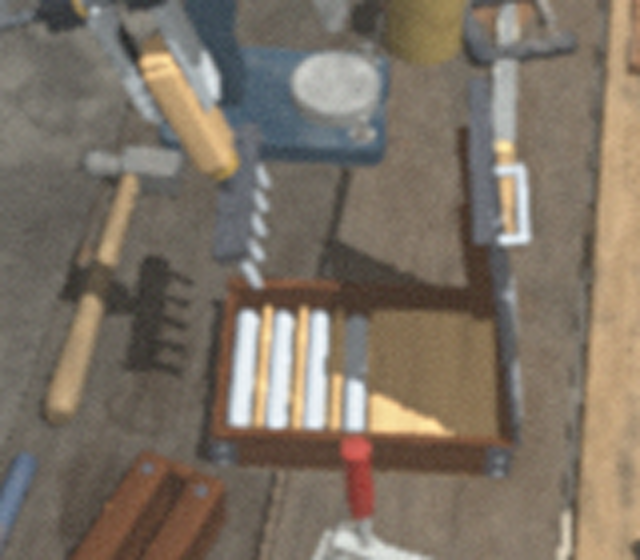

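All four bars are seated: tops ≈20 mm at x ≈ -86, -60, -32 and -4. Next I'll take the rake back above its stand.

```bash
python3 - <<'E'
from h import *
print(rel(tool(.473,-.1714,.225,-.279)))
print(rel(tool(.473,-.1714,.28,-.279)))
E
```

```text
[  0.346  -0.07    0.4   -15.505  -4.25    3.911]
[  0.346  -0.07    0.4   -15.507  -2.362  -1.254]
```

Call:
drive_tool(
  series=[
    [[0.05,-0.01,0.06,-2.2,-0.3,-0.2,0],[0.1,-0.02,0.12,-4.4,-0.7,-0.4,0],[0.16,-0.03,0.18,-7,-1,-0.5,0],[0.22,-0.04,0.25,-9.6,-1.4,-0.7,0],[0.28,-0.055,0.32,-12.5,-1.9,-1,0],[0.346,-0.07,0.4,-15.5,-2.36,-1.25,0],[0.346,-0.07,0.4,-15.5,-2.36,-1.25,0],[0.346,-0.07,0.4,-15.5,-3.3,1.2,0],[0.346,-0.07,0.4,-15.5,-4.25,3.9,0],[0.346,-0.07,0.4,-15.5,-4.25,3.9,0],[0.346,-0.07,0.4,-15.5,-4.25,3.9,0]],
  ],
)

```text
time: 13.7
tool_pos: [0.4723, -0.1705, 0.2238]
ee_rot: [-3.139, -0.001, 1.292]
wrist_force: [0.1, 0.6, -2.8]
width: 0.0239
```

```bash
python3 - <<'E'
from h import *
st(); C=cur(); print('toolz',C[:3,2].round(4))
print(rel(tool(.473,-.1714,.1303,-.279)))
for n in('scene','wrist'):
    s=snap(n); np.savez(f'pics/11{n}.npz',**s); W=cloud(s); im=s['img'].copy()
    for y in (-44,-22,0,22,44):
        for a,col in((.1223,(0,0,255)),(.0843,(0,255,0))):
            u=proj(s,C[:3,3]+C[:3,2]*a+C[:3,0]*y/1000)[0]; cv2.circle(im,tuple(int(round(v)) for v in u),0,col,-1)
    z=im[190:310,170:290] if n=='scene' else im[80:280,160:360]
    cv2.imwrite(f'pics/11{n}.png',cv2.resize(z,None,fx=3 if n=='wrist' else 5,fy=3 if n=='wrist' else 5,interpolation=cv2.INTER_CUBIC))
    m=(abs(W[...,2]-(C[2,3]-.1223+.05))<.006)&(np.hypot(W[...,0]-.473,W[...,1]+.17)<.07)
    P=W[m]; print(n,len(P), cv2.minAreaRect(P[:,:2].astype(np.float32)) if len(P)>5 else '')
E
```

```text
time 13.7
joint_positions [-4.5990e-01 -2.0300e-02  1.4453e+00  6.0000e-04  1.7198e+00 -1.8140e-01]
tool_pos [ 0.4723 -0.1705  0.2238]
ee_rot [-3.1385e+00 -1.2000e-03  1.2923e+00]
wrist_force [ 0.0762  0.6362 -2.7577]
width 0.0239
toolz [-0.0026  0.002  -1.    ]
[-3.000e-03 -1.000e-03  1.000e-03 -7.500e-02  1.240e-01  9.353e+00]
scene 323 ((0.4739535450935364, -0.16864068806171417), (0.11389122903347015, 0.02340349555015564), 73.90792083740234)
wrist 1246 ((0.4810159206390381, -0.13992975652217865), (0.05011117085814476, 0.021953077986836433), 74.65895080566406)
```

View pics/11scene.png

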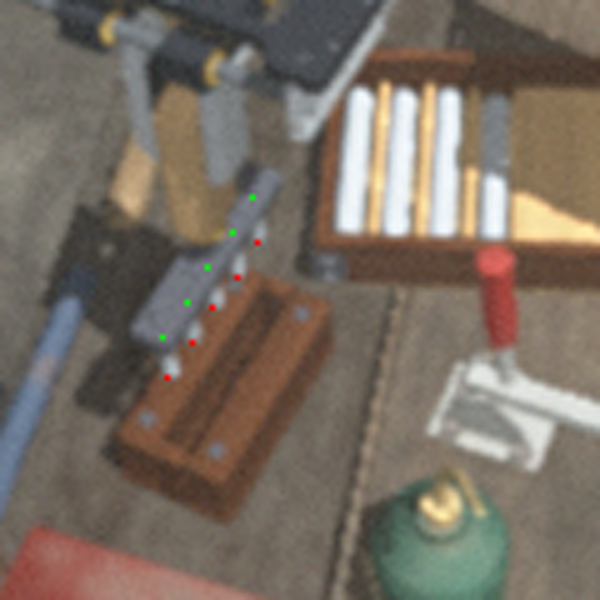

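View pics/11wrist.png

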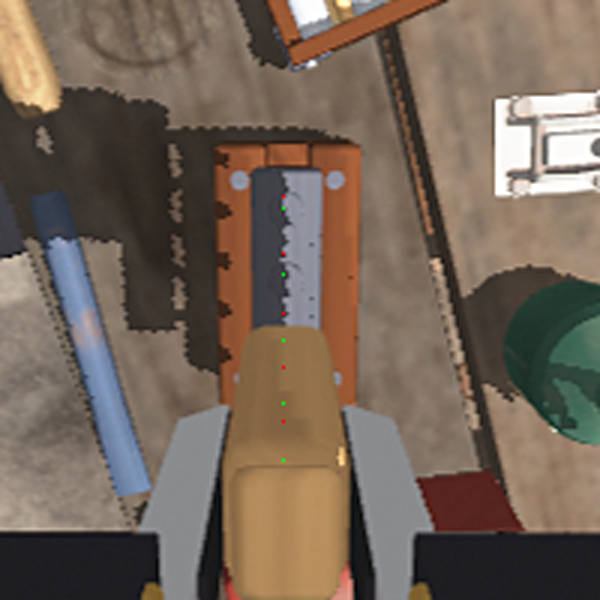

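Call:
drive_tool(
  series=[
    [[-0.003,-0.001,0.001,-0.075,0.12,2,0],[-0.003,-0.001,0.001,-0.075,0.12,4,0],[-0.003,-0.001,0.001,-0.075,0.12,5,0],[-0.003,-0.001,0.001,-0.075,0.12,6,0],[-0.003,-0.001,0.001,-0.075,0.12,7,0],[-0.003,-0.001,0.001,-0.075,0.12,8,0],[-0.003,-0.001,0.001,-0.075,0.12,8.7,0],[-0.003,-0.001,0.001,-0.075,0.12,9.35,0],[-0.003,-0.001,0.001,-0.075,0.12,9.35,0],[-0.003,-0.001,0.001,-0.075,0.12,9.35,0]],
  ],
)

```text
time: 14.8
tool_pos: [0.4748, -0.1724, 0.1331]
ee_rot: [3.136, 0.001, 1.291]
wrist_force: [0.4, -0.3, -3.1]
width: 0.0243
```

```bash
python3 - <<'E'
from h import *
st()
s=snap('scene'); cv2.imwrite('pics/12.png',cv2.resize(s['img'][190:310,170:290],None,fx=5,fy=5,interpolation=cv2.INTER_CUBIC))
E
```

```text
time 14.8
joint_positions [-0.4606  0.0088  1.5963 -0.      1.5309 -0.181 ]
tool_pos [ 0.4748 -0.1724  0.1331]
ee_rot [3.1362e+00 1.0000e-03 1.2912e+00]
wrist_force [ 0.3995 -0.3264 -3.0705]
width 0.0243
```

View pics/12.png

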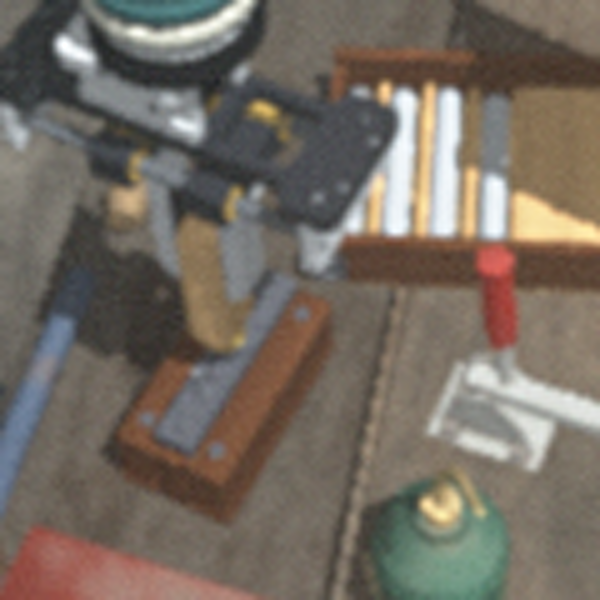

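Call:
drive_tool(
  series=[
    [[0,0,0,0.05,-0.1,0.2,0],[0,0,0,0.05,-0.1,0.35,0],[0,0,0,0.05,-0.1,0.35,0],[0,0,0,0.05,-0.1,0.35,0]],
  ],
)

```text
time: 15.25
tool_pos: [0.4745, -0.1719, 0.1312]
ee_rot: [3.134, 0.001, 1.291]
wrist_force: [-1.5, 1.6, 2.9]
width: 0.0239
```

Call:
drive_tool(
  series=[
    [[0,0,0,0,0,0,25],[0,0,0,0,0,0,40],[0,0,0,0,0,0,60],[0,0,0,0,0,0,60],[0,0,0,0,0,0,60],[0,0,0,0,0,0,60]],
  ],
)

```text
time: 15.85
tool_pos: [0.4746, -0.1719, 0.1313]
ee_rot: [3.134, 0.001, 1.291]
wrist_force: [0.2, 0.6, 0.0]
width: 0.0561
```

Call:
drive_tool(
  series=[
    [[0,0,0,0,0,-3,60],[0,0,0,0,0,-7,60],[0,0,0,0,0,-11,60],[0,0,0,0,0,-16,60],[0,0,0,0,0,-16,60]],
  ],
)

```text
time: 16.35
tool_pos: [0.4759, -0.1726, 0.2999]
ee_rot: [3.119, 0.004, 1.291]
wrist_force: [0.3, -0.7, 0.9]
width: 0.0566
```

```bash
python3 - <<'E'
from h import *
st(); s=snap('wrist','w13'); np.savez('pics/w13.npz',**s); W=cloud(s)
uv=np.indices(W.shape[:2]); near=np.hypot(W[...,0]-.473,W[...,1]+.17)<.075
for lo,hi,n in((.053,.072,'bar'),(.165,.19,'handle')):
    m=near&(W[...,2]>lo)&(W[...,2]<hi); P=W[m]; print(n,len(P),cv2.minAreaRect(P[:,:2].astype(np.float32)),np.median(P[:,2]))
s,L=prof('pics/w13.npz')
# lid from top and scene
for n in('top','scene'):
    s,L=prof(n=n); m=(abs(L[...,1])<72)&(L[...,2]>100)&(L[...,0]>0)&(L[...,0]<200); P=L[m]; print(n,len(P),np.percentile(P,[2,50,98],axis=0).round(0))
    np.savez(f'pics/14{n}.npz',**s)
s=dict(np.load('pics/14scene.npz')); cv2.imwrite('pics/14s.png',cv2.resize(s['img'][130:310,170:340],None,fx=3.3,fy=3.3,interpolation=cv2.INTER_CUBIC))
E
```

```text
time 16.35
joint_positions [-4.6000e-01 -2.8000e-02  1.3037e+00  2.0000e-04  1.8427e+00 -1.8040e-01]
tool_pos [ 0.4759 -0.1726  0.2999]
ee_rot [3.1187 0.004  1.2913]
wrist_force [ 0.3198 -0.7497  0.8579]
width 0.0566
bar 490 ((0.4741383194923401, -0.1706116497516632), (0.11203563958406448, 0.02124354988336563), 74.06566619873047) 0.05704118382959716
handle 535 ((0.47466036677360535, -0.16955848038196564), (0.03039775788784027, 0.023402588441967964), 74.29663848876953) 0.17825630711458815
top 540 [[ 53. -64. 115.]
 [ 66.   3. 247.]
 [ 96.  67. 255.]]
scene 692 [[ 56. -71. 113.]
 [ 72. -30. 215.]
 [ 99.  64. 253.]]
```

View pics/14s.png

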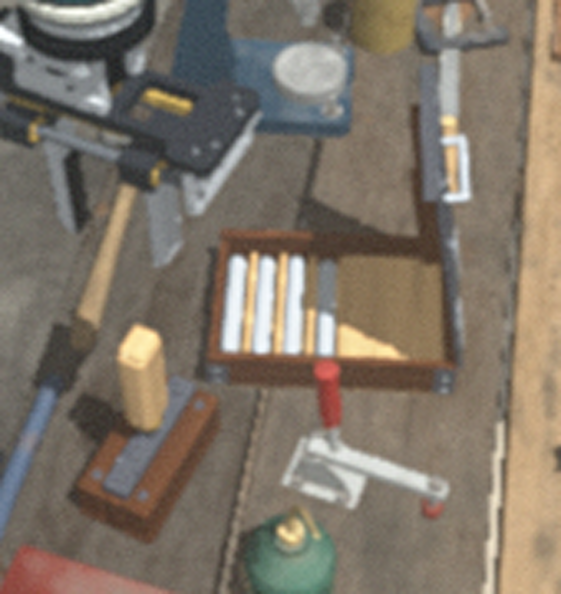

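View pics/w13.png

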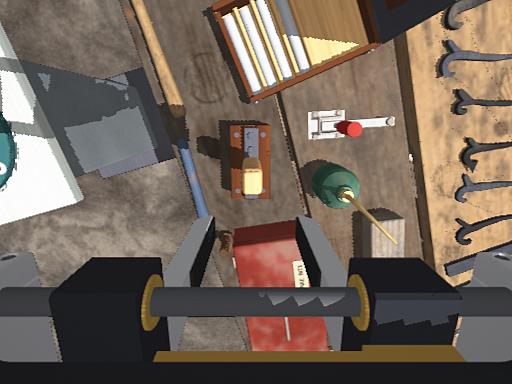

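```bash
cat >> h.py <<'E'
def tt(x,z,y=0,tilt=0):
    p=tray(TR)@np.r_[np.array([x,y,z])/1000,1]; return tool(*p[:3],TR[2],tilt)
def lidp(phi,r=195,extra=0,h=42.5,th=3):
    off=12.5*np.sin(phi)+th+extra
    return tt(104-r*np.cos(phi)+np.sin(phi)*off, h+r*np.sin(phi)+np.cos(phi)*off)
E
python3 - <<'E'
from h import *
for f in('14top','14scene'):
    s,L=prof(f'pics/{f}.npz'); 
    m=(abs(L[...,1])<66)&(L[...,2]>243)&(L[...,0]>30)&(L[...,0]<130); P=L[m]; print(f,len(P),np.percentile(P,[5,50,95],axis=0).round(0))
    m=(abs(L[...,1])<40)&(L[...,2]>150)&(L[...,0]>78)&(L[...,0]<130); P=L[m]; print('handle',len(P),np.percentile(P,[5,50,95],axis=0).round(0))
C=cur()
A=tt(0,390);B=tt(100,330);D=tt(100,237)
for M in(A,B,D): print(M[:3,3].round(3),rel(M))
E
```

```text
14top 262 [[ 59. -59. 248.]
 [ 65.   0. 251.]
 [ 71.  59. 255.]]
handle 81 [[ 86. -28. 205.]
 [ 93.   2. 211.]
 [ 97.  35. 215.]]
14scene 203 [[ 61. -59. 249.]
 [ 67.  -7. 251.]
 [ 73.  59. 253.]]
handle 111 [[ 80. -33. 159.]
 [ 92.  -2. 210.]
 [ 99.  31. 215.]]
[0.595 0.    0.39 ] [ 7.0000e-03  3.0000e-03 -4.0400e-01  1.9813e+01  7.0320e+00 -9.8940e+00]
[0.694 0.012 0.33 ] [ 7.0000e-03  3.0000e-03 -4.0400e-01  2.3755e+01  1.6180e+01 -3.8300e+00]
[0.694 0.012 0.237] [ 7.0000e-03  3.0000e-03 -4.0400e-01  2.3767e+01  1.6110e+01  5.4690e+00]
```

Call:
drive_tool(
  series=[
    [[0,0,0,0,0,-4.5,30],[0,0,-0.08,4,1.4,-9.3,0],[0.007,0.003,-0.16,8,2.8,-9.9,0],[0.007,0.003,-0.24,12,4.2,-9.9,0],[0.007,0.003,-0.32,16,5.6,-9.9,0],[0.007,0.003,-0.404,19.8,7,-9.9,0],[0.007,0.003,-0.404,21.2,10,-9.9,0],[0.007,0.003,-0.404,22.5,13.2,-8,0],[0.007,0.003,-0.404,23.7,16.2,-4,0],[0.007,0.003,-0.404,23.7,16.2,-3.8,0],[0.007,0.003,-0.404,23.7,16.2,-3.8,0]],
  ],
)

```text
time: 17.6
tool_pos: [0.6936, 0.0119, 0.3239]
ee_rot: [-3.131, -0.002, 1.695]
wrist_force: [-0.3, 0.2, -0.4]
width: 0.0004
```

```bash
python3 - <<'E'
from h import *
st(); s=snap('scene','sc15'); s=snap('wrist','w15')
for M in(tt(100,330),tt(100,237)): print(rel(M))
E
```

```text
time 17.6
joint_positions [-6.4600e-02  4.6020e-01  6.7500e-01  1.0000e-04  2.0169e+00 -1.8910e-01]
tool_pos [0.6936 0.0119 0.3239]
ee_rot [-3.1313e+00 -2.1000e-03  1.6953e+00]
wrist_force [-0.3212  0.1696 -0.3917]
width 0.0004
[ 0.    -0.    -0.001  0.067  0.078  0.067]
[ 0.000e+00 -0.000e+00 -1.000e-03  6.600e-02  7.400e-02  9.367e+00]
```

View pics/sc15.png

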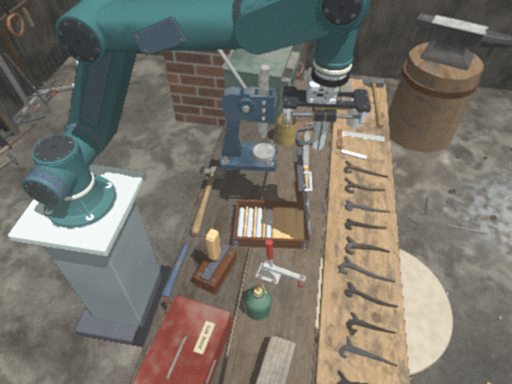

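View pics/w15.png

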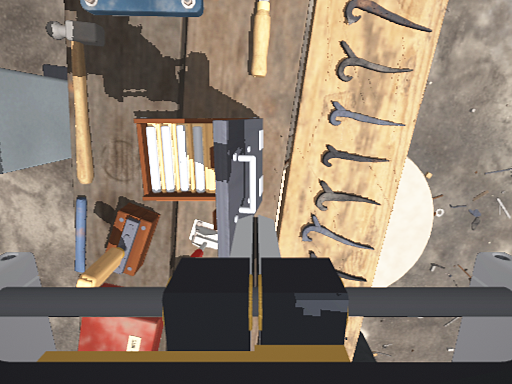

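Call:
drive_tool(
  series=[
    [[0,0,0,0.07,0.07,3,0],[0,0,0,0.07,0.07,6,0],[0,0,0,0.07,0.07,8,0],[0,0,0,0.07,0.07,9.3,0],[0,0,0,0.07,0.07,9.3,0]],
  ],
)

```text
time: 18.2
tool_pos: [0.6932, 0.0123, 0.2379]
ee_rot: [-3.142, -0.0, 1.695]
wrist_force: [-0.1, 0.2, -0.1]
width: 0.0006
```

```bash
python3 - <<'E'
from h import *
st()
for ph in (1.386,1.25,1.1,.95,.8,.65,.5,.35,.2,.1,.0,-.03): print(ph,rel(lidp(ph)))
E
```

```text
time 18.2
joint_positions [-6.4000e-02  4.1690e-01  9.0520e-01  1.0000e-04  1.8195e+00 -1.8790e-01]
tool_pos [0.6932 0.0123 0.2379]
ee_rot [-3.1416e+00 -1.0000e-04  1.6947e+00]
wrist_force [-0.0895  0.1772 -0.1389]
width 0.0006
1.386 [-0.000e+00 -0.000e+00 -1.000e-03 -1.000e-03 -1.579e+00  9.400e-02]
1.25 [-0.000e+00 -0.000e+00 -1.000e-03 -3.000e-03 -4.237e+00  5.690e-01]
1.1 [-0.000e+00 -0.000e+00 -1.000e-03 -6.000e-03 -7.083e+00  1.523e+00]
0.95 [-0.000e+00 -0.000e+00 -1.000e-03 -8.000e-03 -9.770e+00  2.916e+00]
0.8 [-0.0000e+00 -0.0000e+00 -1.0000e-03 -1.1000e-02 -1.2226e+01  4.7210e+00]
0.65 [-0.0000e+00 -0.0000e+00 -1.0000e-03 -1.3000e-02 -1.4383e+01  6.9010e+00]
0.5 [-0.000e+00 -0.000e+00 -1.000e-03 -1.500e-02 -1.618e+01  9.406e+00]
0.35 [-0.0000e+00 -0.0000e+00 -1.0000e-03 -1.6000e-02 -1.7566e+01  1.2173e+01]
0.2 [-0.0000e+00 -0.0000e+00 -1.0000e-03 -1.8000e-02 -1.8501e+01  1.5132e+01]
0.1 [-0.0000e+00 -0.0000e+00 -1.0000e-03 -1.8000e-02 -1.8858e+01  1.7174e+01]
0.0 [-0.0000e+00 -0.0000e+00 -1.0000e-03 -1.9000e-02 -1.8998e+01  1.9244e+01]
-0.03 [-0.0000e+00 -0.0000e+00 -1.0000e-03 -1.9000e-02 -1.8997e+01  1.9866e+01]
```

Call:
drive_tool(
  series=[
    [[0,0,0,0,-1.58,0.09,0],[0,0,0,0,-2.9,0.33,0],[0,0,0,0,-4.24,0.57,0],[0,0,0,0,-5.66,1.0,0],[0,0,0,0,-7.08,1.52,0],[0,0,0,0,-8.45,2.2,0],[0,0,0,0,-9.77,2.92,0],[0,0,0,0,-11,3.8,0],[0,0,0,0,-12.23,4.72,0],[0,0,0,0,-13.3,5.8,0],[0,0,0,0,-14.38,6.9,0],[0,0,0,0,-14.38,6.9,0]],
  ],
)

```text
time: 19.4
tool_pos: [0.5502, -0.0057, 0.1709]
ee_rot: [3.139, 0.001, 1.694]
wrist_force: [-0.2, -0.1, -0.5]
width: 0.0005
```

```bash
python3 - <<'E'
from h import *
st(); s=snap('scene','sc16');cv2.imwrite('pics/16z.png',cv2.resize(s['img'][100:280,180:360],None,fx=3.3,fy=3.3,interpolation=cv2.INTER_CUBIC))
for ph in (.65,.5,.35,.2,.1,.0,-.03): print(ph,rel(lidp(ph)))
E
```

```text
time 19.4
joint_positions [-0.1133  0.0949  1.4308 -0.      1.6132 -0.2368]
tool_pos [ 0.5502 -0.0057  0.1709]
ee_rot [3.1389e+00 7.0000e-04 1.6943e+00]
wrist_force [-0.1834 -0.1249 -0.4736]
width 0.0005
0.65 [ 0.003  0.001 -0.001  0.01  -0.037  0.229]
0.5 [ 3.000e-03  1.000e-03 -1.000e-03  1.000e-02 -1.843e+00  2.727e+00]
0.35 [ 3.000e-03  1.000e-03 -1.000e-03  1.000e-02 -3.238e+00  5.490e+00]
0.2 [ 3.000e-03  1.000e-03 -1.000e-03  1.000e-02 -4.182e+00  8.446e+00]
0.1 [ 3.0000e-03  1.0000e-03 -1.0000e-03  1.1000e-02 -4.5460e+00  1.0487e+01]
0.0 [ 3.0000e-03  1.0000e-03 -1.0000e-03  1.2000e-02 -4.6930e+00  1.2556e+01]
-0.03 [ 3.0000e-03  1.0000e-03 -1.0000e-03  1.3000e-02 -4.6940e+00  1.3178e+01]
```

View pics/16z.png

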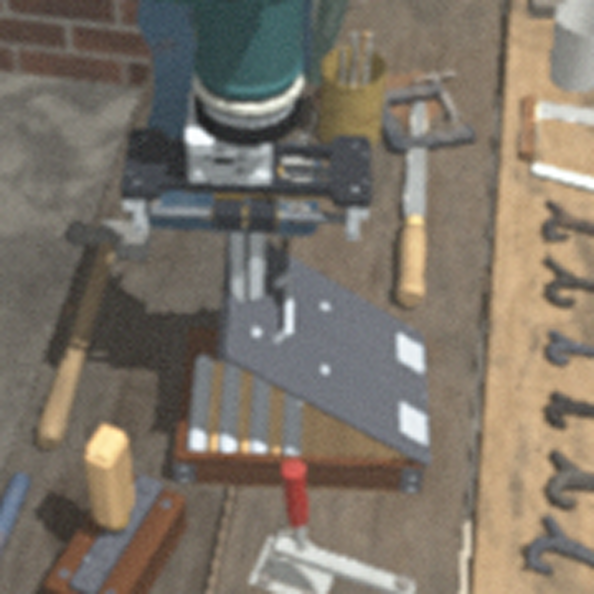

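The lid is following and is about half shut. I'll push it the rest of the way down.

Call:
drive_tool(
  series=[
    [[0.003,0,0,0,-0.95,1.4,0],[0.003,0,0,0,-1.84,2.73,0],[0.003,0,0,0,-2.55,4.1,0],[0.003,0,0,0,-3.24,5.49,0],[0.003,0,0,0,-3.72,6.9,0],[0.003,0,0,0,-4.18,8.4,0],[0.003,0,0,0,-4.4,9.5,0],[0.003,0,0,0,-4.55,10.5,0],[0.003,0,0,0,-4.62,11.3,0],[0.003,0,0,0,-4.68,12,0],[0.003,0,0,0,-4.69,12.3,0],[0.003,0,0,0,-4.69,12.3,0]],
  ],
)

```text
time: 20.65
tool_pos: [0.5047, -0.0113, 0.048]
ee_rot: [-3.141, 0.0, 1.694]
wrist_force: [1.0, 1.0, 0.5]
width: 0.0001
```

```bash
python3 - <<'E'
from h import *
st(); s=snap('scene','sc17');cv2.imwrite('pics/17z.png',cv2.resize(s['img'][100:280,180:360],None,fx=3.3,fy=3.3,interpolation=cv2.INTER_CUBIC))
print(rel(lidp(0)))
s,L=prof(s=s)
for x in range(-106,110,16): 
    m=(abs(L[...,0]-x)<3)&(abs(L[...,1])<65)&(L[...,2]<90)&(L[...,2]>20); print(x,m.sum(),np.median(L[...,2][m]).round(1))
E
```

```text
time 20.65
joint_positions [-1.3460e-01  7.4600e-02  1.7042e+00 -4.0000e-04  1.3630e+00 -2.5800e-01]
tool_pos [ 0.5047 -0.0113  0.048 ]
ee_rot [-3.1413e+00  3.0000e-04  1.6943e+00]
wrist_force [0.9861 1.0153 0.5191]
width 0.0001
[-0.     0.    -0.001 -0.004  0.012  0.243]
-106 18 48.2
-90 52 48.6
-74 72 48.0
-58 79 58.9
-42 74 47.6
-26 74 47.5
-10 71 48.1
6 77 48.0
22 80 48.3
38 73 47.9
54 73 47.7
70 79 47.7
86 80 48.4
102 76 48.2
```

View pics/17z.png

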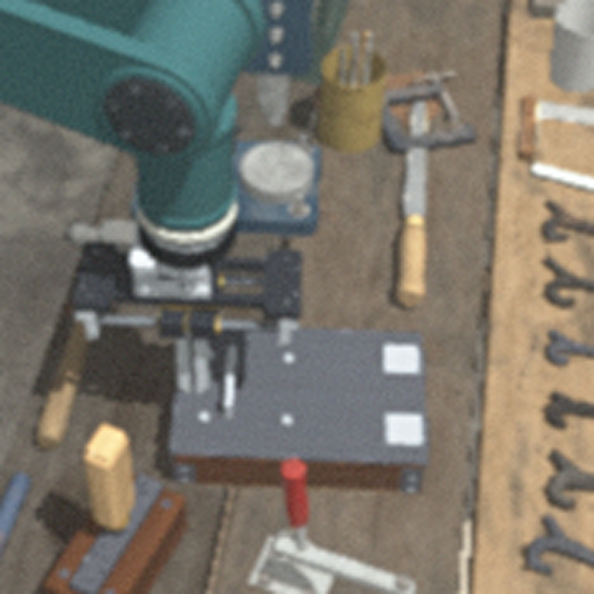

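Call:
drive_tool(
  series=[
    [[0,0,0,0,0,0.2,0],[0,0,0,0,0,0.4,0],[0,0,0,0,0,0.5,0]],
  ],
)

```text
time: 21.0
tool_pos: [0.5048, -0.0113, 0.0475]
ee_rot: [3.141, 0.001, 1.695]
wrist_force: [-10.4, 0.4, 24.5]
width: 0.0004
```

Call:
drive_tool(
  series=[
    [[0,0,0,0,0,-2,0],[0,0,0,0,0,-6,0],[0,0,0,0,0,-11,0],[0,0,0,0,0,-16,0],[0,0,0,0,-4,-20,0],[0,0,0,0,-7,-20,0],[0,0,0,0,-7,-20,0],[0,0,0,0,-7,-20,0]],
  ],
)

```text
time: 21.8
tool_pos: [0.4352, -0.0198, 0.2477]
ee_rot: [3.14, 0.001, 1.694]
wrist_force: [0.8, 0.3, -0.7]
width: 0.0006
```

```bash
python3 - <<'E'
from h import *
st()
for n in('scene','top'):
    s=snap(n,'fin_'+n); q,L=prof(s=s)
    m=(abs(L[...,0])<98)&(abs(L[...,1])<62)&(L[...,2]<55)&(L[...,2]>30); P=L[m]; A=np.c_[P[:,:2],np.ones(len(P))]; print(n,len(P),np.linalg.lstsq(A,P[:,2],rcond=None)[0])
    W=cloud(s); near=np.hypot(W[...,0]-.473,W[...,1]+.17)<.075
    for lo,hi,k in((.053,.072,'bar'),(.165,.19,'handle')):
        P=W[near&(W[...,2]>lo)&(W[...,2]<hi)]; print(k,len(P),cv2.minAreaRect(P[:,:2].astype(np.float32)) if len(P)>4 else '')
E
```

```text
time 21.8
joint_positions [-1.7540e-01 -1.7580e-01  1.5406e+00 -4.0000e-04  1.7749e+00 -2.9900e-01]
tool_pos [ 0.4352 -0.0198  0.2477]
ee_rot [3.1400e+00 9.0000e-04 1.6943e+00]
wrist_force [ 0.7632  0.2805 -0.6665]
width 0.0006
scene 2322 [ 5.54805758e-04 -1.01662671e-03  4.78709917e+01]
bar 286 ((0.4776274263858795, -0.1706935316324234), (0.11314927786588669, 0.022487904876470566), 74.12507629394531)
handle 133 ((0.47747963666915894, -0.1715349406003952), (0.03034735657274723, 0.022873926907777786), 70.009765625)
top 1803 [1.55899231e-03 6.16574765e-04 4.79717092e+01]
bar 84 ((0.45974960923194885, -0.20532503724098206), (0.025494873523712158, 0.052356597036123276), 16.546920776367188)
handle 77 ((0.47324487566947937, -0.17173682153224945), (0.0247716773301363, 0.024085400626063347), 76.96144104003906)
```

View pics/fin_scene.png

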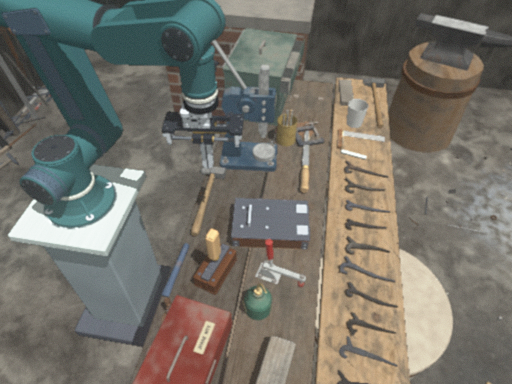

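The final picture shows the lid flat (fitted slope below 0.002 rad), the rake upright in its stand at (213,245), the bystanders in place and the arm clear. Time to hand in.

```bash
python3 - <<'E'
from h import *
print(robot.close_job())
E
```

```text
the job is handed in; nothing more can be done
None
```

I raked all four bars into their own grooves, put the rake back in its stand, shut the lid and handed the job in at about 22 s of the 67 s allowed. No verdict was reported.

- **Raking:** the first pull, with the rake tilted back 0.7 rad, left one bar loose and aligned and one still askew. It ended with the tines riding up over a bar at about 15 N. I lifted out and finished with a second pull at less tilt.
- **Bars:** a scan with the lid still open showed one bar in each groove, tops at about 20 mm. I could not see them again after the lid shut.
- **Rake:** upright and released, within about 2 mm of the stand's middle by the wrist camera. The far scene camera read about 5 mm instead. In the top view the arm partly hid the head bar, so I disregarded that reading. All are inside the 20 mm limit.
- **Lid:** its top is flat to within 0.002 rad at 48 mm. I pressed it shut with about 25 N at the end.
- **Bystanders and arm:** the hammer, tin, oil can and chisel look undisturbed in the last picture, but I did not measure them. The arm ended clear of everything, with the wrist force near zero.

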